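# Make up two soil-test kits on their boards

### The arm

A 6-joint arm with a two-finger parallel gripper is mounted at the origin on the work surface. World frame = base frame: x ahead of the robot, y to its left, z up, the work surface at z = 0. Lengths are in m, angles in rad, forces in N, time in s.
With the tool pointing down it reaches from about 0.35 to 0.725 m from the base axis. Payload 4.3 kg.
Tool frame: the origin (TCP) lies on the centre line of the jaws, within the pads' length; the fingertips stand 11 mm ahead of it and the grasp point (between the pads) lies 8 mm behind it (arm.tip_reach is the distance from the TCP to the fingertips, in m); z points along the fingers, x is the direction in which the jaws open and shut, and the axes are right-handed (so a half turn about z gives the same grasp; the last joint's range is limited). The gripper opens to 85 mm and grips with 20 to 120 N. Pads are 22 mm wide; open, the fingers measure 114 mm over their backs; the gripper's body (76 mm by 85 mm) begins 54 mm behind the grasp point. The pads swing forward as they close: fully open they stand 13 mm farther back than shut.
Start: joints at [1.17, 0.377, 0.081, 1.274, 0, 1.46], TCP at [0.165, 0.551, 0.242] pointing down, gripper open.
Joint ranges: [-2.72, 2.72], [-0.84, 1.66], [-1.02, 1.22], [-1.77, 2.12], [-1.37, 1.28], [-3.14, 3.14]. Speed limits (rad/s): [2.57, 2.57, 3.14, 3.14, 3.14, 3.14].

### API

Orientations are given as a unit quaternion [w, x, y, z].
In Python, from rig import arm, imaging, close_job gives the robot as it stands. The module is installed in compiled form; this text tells all that it offers.
- The arm moves only by the shell command python3 -m creep 'ROWS' [FORCE]. ROWS is JSON, a list of rows, each a list of 3 entries, a list of its own where there are three numbers: the closure in counts, from 0 (fully open) to 255 (shut), then the shift along the tool's x, y, z in m, then the turn about the tool's z in rad. A call has 1 to 8 rows; each row shifts and turns the commanded pose from where the row before left it, along the tool's axes as they then stand; what a row does not reach is not made up. A row lasts 1/10 s, in which the tool goes at most 50 mm and 8.59 degrees, less where a joint would pass 70% of its speed; a pose out of reach is approached as far as the arm can. A call is refused whole if a number of a shift passes 0.05 or a number of a turn 0.15, either way. A call with a gripper value outside its range is refused whole. The fingers move at their own pace and stop on an object; FORCE is the grip in N (left out, the last holds). Time passes only in rows, so rows that do not move let the fingers close. It gives the time, the measured TCP pose, the force and the opening at its end, in the units of the state.
- arm.sense(): the state, without advancing time (a new reading comes with each control period).
- imaging.snapshot(name): name is "scene" or "top" or "wrist"; returns the picture (420x560x3 uint8, red, green, blue); there is no depth.
- imaging.get_calibration(name): a dict with "fx", "fy", "cx", "cy" (pixels), "k1" (the pictures are not rectified: a ray, as slopes to the right and down, at radius r is drawn at 1 + k1 r^2 times it, then the intrinsics apply), "world_from_camera" (4x4, takes a point from camera to world coordinates). Camera axes: x right, y down, z forward; pixel columns grow to the right and rows downward; lengths in m; the calibration is good to about 2 mm. A picture is of the moment at which its call begins: read the wrist's pose just before it. get_calibration takes no time and is no camera call; for the wrist camera it gives the pose at the moment of the call.
- close_job(): hands the job in, once; it reports no verdict.
The state is a dict: "time_s": time; "qpos": joint angles; "dq": joint speeds; "joint_torque": joint torques, N m; "eef_pos": TCP position; "tool_rot": TCP orientation; "force": force on the tool from outside, world axes, zero at the start; "moment": the same for the moment, N m; "opening": finger opening in m.
Only numpy, scipy, OpenCV 4.12 (cv2) and the standard library are available. Lean on these libraries where they do the work, as an engineer would, in place of code of your own. Each camera call takes 0.05 s, during which the arm holds its last target.

### The job

Make up the two soil-test kits from the stock on the bench. On the blue board, centre the brass ring in the white-outlined circle and lay the terracotta-coloured porous stone on the solid white disc, with the loading cap upright and centred on top of the stone; on the red board, centre the tall steel ring in the white-outlined circle and lay the broad vane (blue head) lengthwise in the white-outlined rectangle. Leave the narrow vane and the black disc where they lie.

Things in the scene. Friction and masses are not known exactly. Their poses are not given: they have to be found in the camera images.
- brass_ring: low brass-coloured cutting ring, open at both ends, standing flat: outside diameter 56 mm, inside 49 mm, 22 mm high, about 90 g; origin at the centre of its underside, z up. Stock pieces (the seven listed, a yellow tin and a green weight, both at most 43 mm wide, 32 mm high) stand at least 94 mm apart, centre to centre.
- steel_ring: tall steel sample ring, open at both ends, standing on end: outside diameter 56 mm, inside 49 mm, 42 mm high, about 160 g; origin at the centre of its underside, z up.
- stone: porous stone: terracotta-coloured flat disc, 50 mm diameter, 14 mm thick, about 50 g; origin at the centre of its underside, z up.
- cap: aluminium loading cap: disc 50 mm diameter, 12 mm thick, with a central upright boss 22 mm diameter on top, 34 mm high overall, about 120 g; origin at the centre of its underside, z up. The boss (12 to 34 mm above the underside) is the place to grip.
- broad_vane: shear vane lying level, 84 mm long along its x: blue square head (22 mm long, 22.6 mm square) at the -x end, bare steel shaft 8 mm diameter (x -20 to +16 mm), cross of four blades 26 mm long, 30 mm across at the +x end; about 60 g, balances near the origin. Origin on the shaft's axis at mid-length, 11.3 mm above what it lies on: grip the shaft there.
- narrow_vane: narrow shear vane, to be left alone: 84 mm long along its x, black square head 11.3 mm square, steel shaft 6 mm diameter, blades only 14 mm across; lies level, origin on its axis at mid-length, 5.7 mm above the bench.
- black_disc: black plastic spacer disc, to be left alone: 50 mm diameter, 14 mm thick; origin at the centre of its underside.
- blue_board: blue kit board, fixed: flat, 130 mm (its x) by 190 mm (its y), 8 mm thick, no rim; origin at the centre of its underside. White-outlined black circle, 70 mm diameter, centred at x 0, y +45 mm; solid white disc, 62 mm diameter, at x 0, y -45 mm. The boards lie left and right of the stock, either way round, their x pointing away from the robot within 15 degrees.
- red_board: red kit board, fixed: flat, 130 mm (its x) by 190 mm (its y), 8 mm thick, no rim; origin at the centre of its underside. White-outlined black circle, 70 mm diameter, centred at x 0, y +45 mm; white-outlined black rectangle, 104 mm (along the board's x) by 50 mm, centred at x 0, y -45 mm.
Mind the look-alikes: they are no part of the job. What is shaped like the steel_ring but purple is not meant.

How it is judged:
By the outcome, as a careful person would: the job done as asked, in the order asked, and still so for the second after the job is handed in, with the robot touching nothing.
It also fails if it takes over 115 s, if anything falls off the work surface, if the arm or the gripper's body presses on something with over 40 N, if the wrist force passes 120 N, or if a joint passes its speed limit or range.

## Working session

There is one attempt and no reset: what is moved stays moved. The work goes in short steps, Python scripts to look and compute and a shell command to move; the robot and the scene stay as the last step left them, time stands still between calls to the robot, and variables do not carry over. Pictures are saved under pics/ and viewed, and the job is handed in when it is done.

```bash
mkdir -p pics; ls
python3 - <<'E'
from rig import arm, imaging
import cv2
for n in ["scene","top","wrist"]:
    p=imaging.snapshot(n); cv2.imwrite(f"pics/{n}0.png",p[:,:,::-1])
    c=imaging.get_calibration(n); print(n,c)
print(arm.sense(), arm.tip_reach)
E
```

```text
pics
scene {'fx': 463.37229862816446, 'fy': 463.37229862816446, 'cx': 279.88383962379106, 'cy': 210.0950554756359, 'k1': -0.03972302210559405, 'world_from_camera': array([[-0.30256227,  0.51464206, -0.80224661,  1.23398768],
       [ 0.95306277,  0.15338814, -0.26104298,  0.2359523 ],
       [-0.01128858, -0.84357313, -0.53689565,  0.50330217],
       [ 0.        ,  0.        ,  0.        ,  1.        ]])}
top {'fx': 421.50213806965513, 'fy': 421.50213806965513, 'cx': 278.47261277805586, 'cy': 211.7018090632832, 'k1': -0.037826843595482246, 'world_from_camera': array([[-0.01417524, -0.99681036,  0.07853773,  0.50992679],
       [-0.99975886,  0.01281198, -0.01783477,  0.0193541 ],
       [ 0.01677166, -0.0787716 , -0.9967516 ,  0.90688598],
       [ 0.        ,  0.        ,  0.        ,  1.        ]])}
wrist {'fx': 322.464267032421, 'fy': 322.464267032421, 'cx': 285.1173964229741, 'cy': 207.6545220535466, 'k1': -0.0202299101333031, 'world_from_camera': array([[ 2.87023469e-01,  9.09741766e-01,  2.99979078e-01,
         8.85753696e-02],
       [ 9.57923259e-01, -2.72342235e-01, -9.062
[... 179 characters left out ...]
,
         1.00000000e+00]])}
{'time_s': 0.15, 'qpos': array([ 1.16972035e+00,  3.77901041e-01,  7.99514162e-02,  1.27441027e+00,
       -8.66690254e-06,  1.46048210e+00]), 'dq': array([ 0.00026469, -0.00205796,  0.00485058, -0.00011683, -0.00018915,
       -0.00096153]), 'joint_torque': array([ 6.81415495e-04, -4.64034319e+01,  2.70171028e+01,  1.38812183e-02,
       -1.89197276e-04, -3.08742165e-05]), 'eef_pos': array([0.16465796, 0.5504183 , 0.24157942]), 'tool_rot': array([ 3.98756513e-04,  8.02085188e-01,  5.97209125e-01, -6.72455411e-04]), 'force': array([ 0.2831171 ,  0.73814638, -0.35688877]), 'moment': array([0.01508194, 0.01623241, 0.00497651]), 'opening': 0.0856555833678203} 0.011
```

View pics/top0.png

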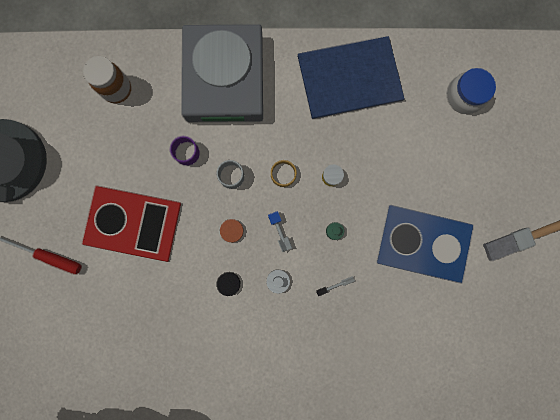

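View pics/scene0.png

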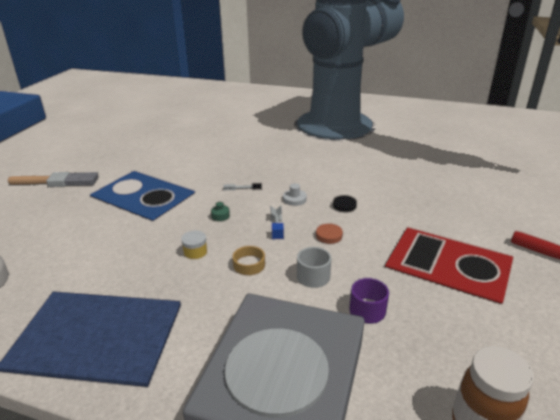

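View pics/wrist0.png

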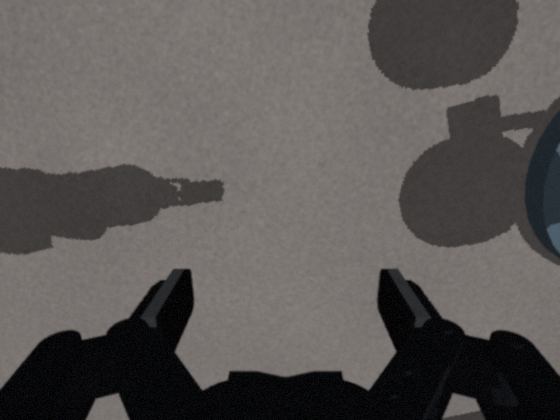

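Top view: red board at (132,223), left; blue board at (425,244), right. Stock: steel ring (231,174), brass ring (284,173), yellow tin (333,176), stone (232,231), broad vane (281,230), green weight (335,231), black disc (229,284), cap (279,282) and narrow vane (336,286). The purple ring at (185,151) is a decoy. Next I measure the positions.

```bash
cat > h.py <<'E'
import numpy as np, cv2
from rig import arm, imaging
def cal(n):
    c=imaging.get_calibration(n); return c
def ray(c,u,v):
    x=(u-c['cx'])/c['fx']; y=(v-c['cy'])/c['fy']
    d=np.array([[x,y]],float); r0=np.hypot(x,y); r=r0
    for _ in range(20): r=r0/(1+c['k1']*r*r)
    s=r/r0 if r0>0 else 1
    T=c['world_from_camera']; return T[:3,3], T[:3,:3]@np.array([x*s,y*s,1])
def onz(c,u,v,z):
    o,d=ray(c,u,v); return (o+d*(z-o[2])/d[2])[:2]
def proj(c,p):
    T=c['world_from_camera']; q=T[:3,:3].T@(np.asarray(p,float)-T[:3,3]); x,y=q[:2]/q[2]
    f=1+c['k1']*(x*x+y*y); return np.array([c['cx']+c['fx']*x*f, c['cy']+c['fy']*y*f])
def snap(n,name=None):
    c=cal(n); p=imaging.snapshot(n)
    if name: cv2.imwrite(f'pics/{name}.png',p[:,:,::-1])
    return c,p
def load(n,name): return cal(n), cv2.imread(f'pics/{name}.png')[:,:,::-1].copy()
def planar(c,cnt,z):  # contour pixels -> world xy (mm-accurate) on plane z
    return np.array([onz(c,u,v,z) for u,v in cnt.reshape(-1,2)])
def yaw():
    w,x,y,z=arm.sense()['tool_rot']
    from scipy.spatial.transform import Rotation as R
    return R.from_quat([x,y,z,w]).as_matrix()
def move(target_xy, ang=None):
    """print shift needed in tool axes; ang= world angle of jaw x axis"""
    s=arm.sense(); M=yaw(); d=np.array([*target_xy,s['eef_pos'][2]])-s['eef_pos']
    a=np.arctan2(M[1,0],M[0,0]); print('tcp',s['eef_pos'].round(4),'jaw ang deg',np.degrees(a).round(2),'t',s['time_s'])
    t=M.T@d
    print('shift now in tool axes',t.round(4))
    if ang is not None:
        da=(a-ang+np.pi/2)%np.pi-np.pi/2; print('turn (tool z) options',round(da,3),round(da-np.sign(da)*np.pi,3),'q6',s['qpos'][5].round(3))
        c_,s_=np.cos(da),np.sin(da); print('shift after turn',(c_*t[0]+s_*t[1]).round(4),(-s_*t[0]+c_*t[1]).round(4))
E
cat > det.py <<'E'
from h import *
c,p=load('top','top0')
hsv=cv2.cvtColor(p,cv2.COLOR_RGB2HSV)
def comps(m,name,z,roi=(80,130,480,310),amin=60):
    m=(m*255).astype(np.uint8); k=np.zeros_like(m); x0,y0,x1,y1=roi; k[y0:y1,x0:x1]=m[y0:y1,x0:x1]
    cs,_=cv2.findContours(k,cv2.RETR_EXTERNAL,cv2.CHAIN_APPROX_NONE)
    for q in cs:
        if cv2.contourArea(q)<amin: continue
        (u,v),(w,h),a=cv2.minAreaRect(q); M=cv2.moments(q)
        cu,cv_=M['m10']/M['m00'],M['m01']/M['m00']
        print(name,'area',cv2.contourArea(q),'rect',round(u,1),round(v,1),round(w,1),round(h,1),round(a,1),'world',onz(c,cu,cv_,z).round(4))
        W=planar(c,q,z); r=cv2.minAreaRect((W*1000).astype(np.float32)); print('    rect mm',np.round(r[0],1),np.round(r[1],1),round(r[2],1))
H,S,V=[hsv[:,:,i].astype(int) for i in range(3)]
comps((H>=100)&(H<=120)&(S>120)&(V>60),'blue',.008)
comps(((H<5)|(H>175))&(S>180)&(V>80),'red',.008)
comps((H>=4)&(H<14)&(S>110)&(S<200)&(V>90),'terracotta',.014)
comps((H>=15)&(H<30)&(S>110),'brass',.022,amin=20)
comps((V<45),'black',.008)
comps((V>205)&(S<40),'white',.008,amin=30)
E
python3 det.py
python3 - <<'E'
import cv2
p=cv2.imread('pics/top0.png')
cv2.imwrite('pics/top0c.png',cv2.resize(p[135:305,165:365],None,fx=3.5,fy=3.5,interpolation=cv2.INTER_CUBIC))
E
```

```text
blue area 2318.5 rect 444.5 248.3 47.0 58.8 12.5 world [ 0.4961 -0.3584]
    rect mm [ 497.8 -353.1] [101.5 126.7] 75.8
blue area 88.5 rect 274.2 217.6 10.2 10.4 68.2 world [0.5682 0.0123]
    rect mm [568.2  12.5] [21.9 22.2] 20.9
red area 5023.5 rect 131.0 223.3 87.3 59.8 11.5 world [0.5596 0.3176]
    rect mm [560. 318.] [186.1 126.8] 77.9
terracotta area 376.0 rect 231.0 230.5 21.9 21.9 45.0 world [0.5419 0.1044]
    rect mm [541.7 104.4] [46.5 46.2] 44.4
brass area 497.0 rect 283.0 173.0 25.5 25.5 45.0 world [ 0.6616 -0.0075]
    rect mm [662.   -7.3] [54.3 54.5] 44.0
black area 396.0 rect 228.0 283.5 22.0 23.0 0.0 world [0.4298 0.1116]
    rect mm [430.2 112. ] [46.4 48.2] 89.5
black area 593.5 rect 110.0 219.0 27.7 27.7 63.4 world [0.5697 0.3632]
    rect mm [569.6 363.2] [60.2 58.6] 12.4
black area 817.0 rect 151.0 227.3 19.5 45.2 12.5 world [0.5507 0.275 ]
    rect mm [551.1 275.1] [41.8 95.4] 77.8
```

View pics/top0c.png

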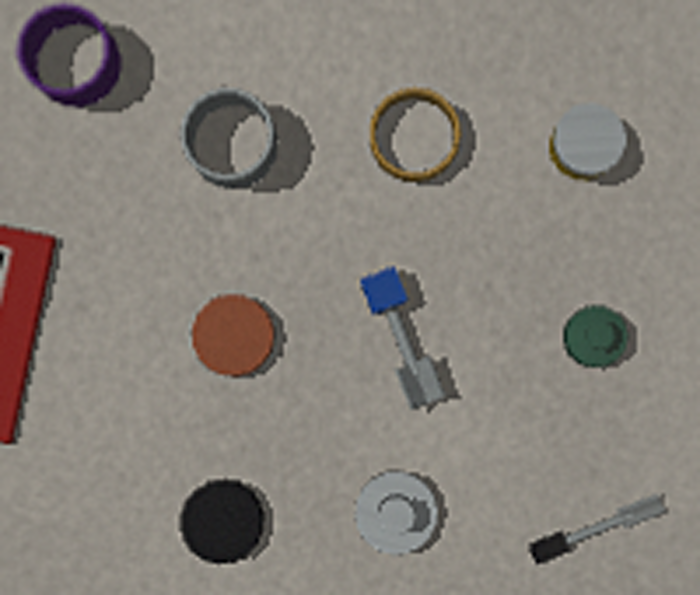

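The steel ring is the grey one at (231,174); the purple ring at (185,151) has the same shape but the wrong colour. The stone is the terracotta disc at (232,231), while the black disc at (229,284) stays. The broad vane has the blue head (275,218), and the one with the black head (321,292) stays. The 3.5x crop confirms all of these.

```bash
cat > det2.py <<'E'
from h import *
c,p=load('top','top0')
g=cv2.cvtColor(p,cv2.COLOR_RGB2GRAY)
hsv=cv2.cvtColor(p,cv2.COLOR_RGB2HSV)
print(p[239,405],p[248,446],p[225,430],p[173,283-11])
def cen(m,roi,z,name):
    x0,y0,x1,y1=roi;k=np.zeros(m.shape,np.uint8);k[y0:y1,x0:x1]=m[y0:y1,x0:x1]
    cs,_=cv2.findContours(k,cv2.RETR_EXTERNAL,cv2.CHAIN_APPROX_NONE); q=max(cs,key=cv2.contourArea)
    W=(planar(c,q,z)*1000).astype(np.float32); r=cv2.minAreaRect(W); M=cv2.moments(q); 
    print(name,np.round(r[0],1),np.round(r[1],1),round(r[2],1),'enc',np.round(cv2.minEnclosingCircle(W)[0],1),round(cv2.minEnclosingCircle(W)[1],1))
S=hsv[:,:,1]
cen((S<60),(425,225,465,272),.008,'disc white')
cen((S<75),(386,220,425,258),.008,'blue circle')
cen((S>75)|(hsv[:,:,2]>150),(372,200,480,285),.008,'blue board')
cen(((hsv[:,:,0]<8)|(hsv[:,:,0]>172))&(S>120),(75,180,185,265),.008,'red board')
# cap
print('cap crop')
E
python3 det2.py
python3 - <<'E'
import sys; sys.path.insert(0,'.')
from h import *
move((.6616,-.0075),0)
E
```

```text
[59 59 59] [149 147 140] [52 69 99] [86 81 72]
disc white [ 497.3 -355.9] [60.6 60.7] 42.8 enc [ 497.1 -356.4] 31.4
blue circle [ 518.6 -268.8] [71.9 68.6] 89.0 enc [ 518.5 -268.8] 36.3
blue board [ 507.6 -311.2] [188.5 135.5] 76.0 enc [ 509.1 -311.4] 112.8
red board [560.2 317.8] [188.7 128. ] 78.2 enc [560.6 318. ] 112.3
cap crop
tcp [0.1647 0.5504 0.2416] jaw ang deg 73.34 t 0.15
shift now in tool axes [-3.92e-01  6.36e-01  5.00e-04]
turn (tool z) options 1.28 -1.862 q6 1.46
shift after turn 0.4969 0.5579
```

```bash
python3 -m creep '[[60,[-0.0245,0.0397,0],0],[60,[-0.0245,0.0397,0],0],[60,[-0.0245,0.0397,0],0],[60,[-0.0245,0.0397,0],0],[60,[-0.0245,0.0397,0],0],[60,[-0.0245,0.0397,0],0],[60,[-0.0245,0.0397,0],0],[60,[-0.0245,0.0397,0],0]]' 40
python3 -m creep '[[60,[-0.0245,0.0397,0],0],[60,[-0.0245,0.0397,0],0],[60,[-0.0245,0.0397,0],0],[60,[-0.0245,0.0397,0],0],[60,[-0.0245,0.0397,0],0],[60,[-0.0245,0.0397,0],0],[60,[-0.0245,0.0397,0],0],[60,[-0.0245,0.0397,0],0]]'
python3 -m creep '[[60,[0,0,0],0.145],[60,[0,0,0],0.145],[60,[0,0,0],0.145],[60,[0,0,0],0.145],[60,[0,0,0],0.145],[60,[0,0,0],0.145],[60,[0,0,0],0.145],[60,[0,0,0],0.145]]'
python3 -c "
from h import *
move((.6616,-.0075),0)"
```

```text
time_s: 0.95
eef_pos: [0.4137, 0.2704, 0.2422]
tool_rot: [-0.0, 0.802, 0.597, -0.0]
force: [0.5, 0.7, -0.2]
opening: 0.0657
time_s: 1.75
eef_pos: [0.6618, -0.0084, 0.2419]
tool_rot: [-0.0, 0.802, 0.597, -0.0]
force: [0.9, -0.1, 0.2]
opening: 0.0657
time_s: 2.55
eef_pos: [0.6608, -0.0068, 0.2417]
tool_rot: [-0.0, 0.998, 0.057, -0.001]
force: [-0.0, -0.1, -1.0]
opening: 0.0651
tcp [ 0.6608 -0.0068  0.2417] jaw ang deg 6.53 t 2.55
shift now in tool axes [ 0.0008  0.0008 -0.    ]
turn (tool z) options 0.114 -3.028 q6 1.351
shift after turn 0.0008 0.0007
```

```bash
python3 -m creep '[[50,[0.0008,0.0007,0.04],0.114],[50,[0,0,0.04],0],[50,[0,0,0],0],[50,[0,0,0],0]]'
python3 - <<'E'
from h import *
c,p=snap('wrist','w1'); print(c); move((.6616,-.0075),0)
E
```

```text
time_s: 2.95
eef_pos: [0.6609, -0.0073, 0.1618]
tool_rot: [-0.0, 1.0, 0.003, -0.001]
force: [0.1, -0.3, 0.2]
opening: 0.0688
{'fx': 322.464267032421, 'fy': 322.464267032421, 'cx': 285.1173964229741, 'cy': 207.6545220535466, 'k1': -0.0202299101333031, 'world_from_camera': array([[ 9.99980583e-01,  6.22837914e-03, -2.03184416e-04,
         6.61575003e-01],
       [ 5.85411338e-03, -9.50069037e-01, -3.11984861e-01,
         7.32294878e-02],
       [-2.13619922e-03,  3.11977614e-01, -9.50087051e-01,
         2.93306743e-01],
       [ 0.00000000e+00,  0.00000000e+00,  0.00000000e+00,
         1.00000000e+00]])}
tcp [ 0.6625 -0.0074  0.1639] jaw ang deg 0.35 t 3.0
shift now in tool axes [-0.0009  0.0001 -0.    ]
turn (tool z) options 0.006 -3.135 q6 1.458
shift after turn -0.0009 0.0001
```

View pics/w1.png

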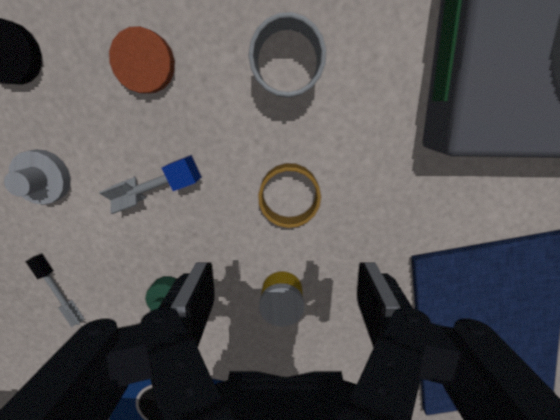

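The brass ring shows at (289,196), with the tin beyond it. Now I measure it in this view and check the prediction.

```bash
cat >> h.py <<'E'
def comp(mask,near,amin=50):
    """contour of component nearest pixel"""
    cs,_=cv2.findContours((mask>0).astype(np.uint8),cv2.RETR_EXTERNAL,cv2.CHAIN_APPROX_NONE)
    cs=[q for q in cs if cv2.contourArea(q)>amin]
    def d(q):
        return -cv2.pointPolygonTest(q,(float(near[0]),float(near[1])),True)
    return min(cs,key=d)
def circ(c,q,z,name=''):
    W=(planar(c,q,z)*1000).astype(np.float32); e=cv2.fitEllipse(W); m=cv2.minEnclosingCircle(W)
    print(name,'ell',np.round(e[0],1),np.round(e[1],1),'enc',np.round(m[0],1),round(m[1],1)); return np.array(e[0])/1000
def hsvm(p,h0,h1,s0=0,v0=0,s1=255,v1=255):
    h=cv2.cvtColor(p,cv2.COLOR_RGB2HSV).astype(int)
    H=(h[:,:,0]>=h0)&(h[:,:,0]<=h1) if h0<=h1 else (h[:,:,0]>=h0)|(h[:,:,0]<=h1)
    return (H&(h[:,:,1]>=s0)&(h[:,:,1]<=s1)&(h[:,:,2]>=v0)&(h[:,:,2]<=v1)).astype(np.uint8)
E
python3 - <<'E'
from h import *
c,p=load('wrist','w1')
m=hsvm(p,14,30,110,40)
q=comp(m,(289,196)); 
print(cv2.boundingRect(q),proj(c,(.6616,-.0075,.0)),proj(c,(.6616,-.0075,.022)))
# top rim: fit outer on z=.022 using the far/upper; also the hole
circ(c,q,.022,'outer@22'); circ(c,q,0.,'outer@0')
cs,h=cv2.findContours(m,cv2.RETR_CCOMP,cv2.CHAIN_APPROX_NONE)
for i,k in enumerate(cs):
    if cv2.contourArea(k)>300: print(h[0][i],cv2.boundingRect(k))
cv2.imwrite('pics/w1m.png',cv2.resize(m[150:240,240:340]*255,None,fx=5,fy=5))
cv2.imwrite('pics/w1c.png',cv2.resize(p[150:240,240:340,::-1],None,fx=5,fy=5))
E
```

```text
(259, 164, 62, 64) [282.78472902 191.10754445] [282.66877155 197.67609005]
outer@22 ell [667.2  -6.4] [53.4 57.7] enc [667.4  -6.3] 29.2
outer@0 ell [667.5 -12.9] [57.7 62.4] enc [667.7 -12.7] 31.5
[ 1 -1 -1 -1] (262, 272, 40, 21)
[-1  0  2 -1] (259, 164, 62, 64)
[-1 -1 -1  1] (262, 170, 55, 49)
```

View pics/w1c.png

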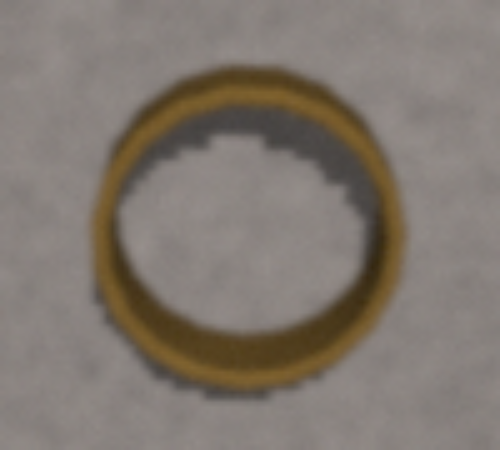

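```bash
python3 -m creep '[[50,[0.003,0,0.03],0.006],[50,[0,0,0.04],0],[50,[0,0,0.04],0],[50,[0,0,0.02],0],[50,[0,0,0.016],0],[50,[0,0,0],0],[50,[0,0,0],0]]'
python3 -c "
from h import *
move((.665,-.0075),0); snap('wrist','w2'); move((.665,-.0075),0)"
```

```text
time_s: 3.7
eef_pos: [0.6671, -0.0075, 0.0188]
tool_rot: [0.0, 1.0, 0.0, 0.002]
force: [0.7, 0.9, 1.1]
opening: 0.0687
tcp [ 0.6671 -0.0075  0.0188] jaw ang deg 0.0 t 3.7
shift now in tool axes [-0.0021 -0.     -0.    ]
turn (tool z) options 0.0 -3.142 q6 1.464
shift after turn -0.0021 -0.0
tcp [ 0.6674 -0.0076  0.0192] jaw ang deg 0.0 t 3.75
shift now in tool axes [-0.0024 -0.0001 -0.    ]
turn (tool z) options 0.0 -3.142 q6 1.464
shift after turn -0.0024 -0.0001
```

View pics/w2.png

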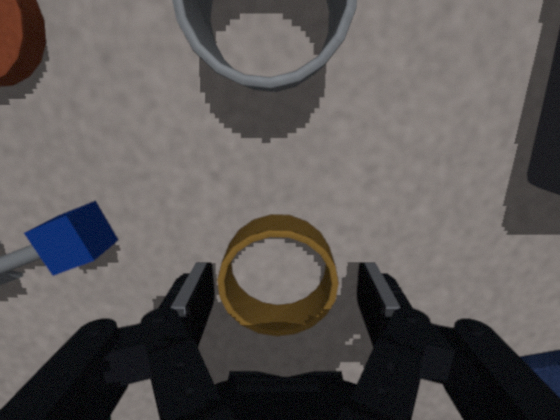

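```bash
python3 -m creep '[[50,[-0.003,0,0.003],0],[120,[0,0,0],0],[255,[0,0,0],0],[255,[0,0,0],0],[255,[0,0,0],0],[255,[0,0,0],0]]' 40
python3 -c "
from h import *
snap('wrist','w3'); move((.665,-.0075),0)"
```

```text
time_s: 4.35
eef_pos: [0.6626, -0.0074, 0.0146]
tool_rot: [0.0, 1.0, 0.0, 0.001]
force: [-2.2, 1.0, 5.3]
opening: 0.0537
tcp [ 0.6626 -0.0074  0.0146] jaw ang deg 0.0 t 4.4
shift now in tool axes [0.0024 0.0001 0.    ]
turn (tool z) options 0.0 -3.142 q6 1.464
shift after turn 0.0024 0.0001
```

View pics/w3.png

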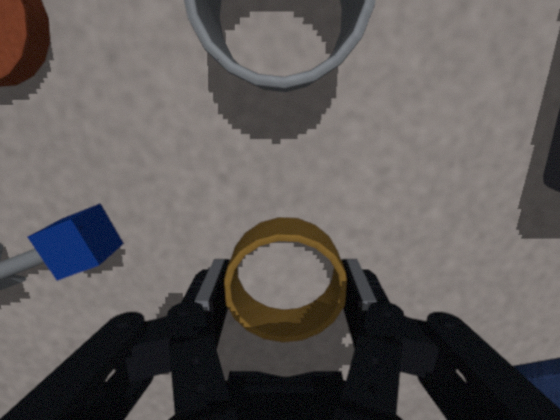

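```bash
cat >> h.py <<'E'
def stats(q,n=''):
    e=cv2.fitEllipse(q); print(n,'px',np.round(e[0],1),np.round(e[1],1),cv2.boundingRect(q))
E
python3 - <<'E'
from h import *
c,p=load('wrist','w3')
m=hsvm(p,14,30,110,40)
cs,h=cv2.findContours(m,cv2.RETR_CCOMP,cv2.CHAIN_APPROX_NONE)
T=arm.sense()['eef_pos']
for i,k in enumerate(cs):
    if cv2.contourArea(k)>1000:
        stats(k,str(h[0][i]))
        W=circ(c,k,.022)
print(T)
# rim bottom row at image & left/right extremes: outer lowest pixel => rim point with min y
q=max(cs,key=cv2.contourArea).reshape(-1,2)
b=q[q[:,1]==q[:,1].max()].mean(0); l=q[q[:,0]==q[:,0].min()].mean(0); r=q[q[:,0]==q[:,0].max()].mean(0)
for n,k in zip('blr',(b,l,r)): print(n,k,(onz(c,*k,.022)*1000).round(1))
E
```

```text
[ 2 -1  1 -1] px [285.  280.5] [121.8 122.9] (224, 218, 123, 124)
 ell [663.4  -3.4] [53.7 61.5] enc [663.   -2.9] 30.9
[-1 -1 -1  0] px [284.9 274.6] [69.3 96.6] (236, 240, 99, 71)
 ell [663.4   1. ] [34.2 42. ] enc [663.3   3.1] 21.4
[ 0.66259836 -0.00741632  0.01463901]
b [284.5 341. ] [663.2 -33.7]
l [224.  283.5] [636.6  -2.7]
r [346. 278.] [ 6.901e+02 -1.000e-01]
```

```bash
python3 -m creep '[[255,[0,0,-0.04],0],[255,[0,0,-0.045],0],[255,[0,0,-0.045],0],[255,[-0.0206,0.0373,0],0],[255,[-0.0206,0.0373,0],0],[255,[-0.0206,0.0373,0],0],[255,[-0.0206,0.0373,0],0],[255,[-0.0206,0.0373,0],0]]'
python3 -m creep '[[255,[-0.0206,0.0373,0],0],[255,[-0.0206,0.0373,0],0],[255,[0,0,0],0.12],[255,[0,0,0],0.12],[255,[0,0,0],0],[255,[0,0,0],0]]'
python3 - <<'E'
from h import *
c,p=snap('wrist','w4'); move((.5185,-.2688),np.radians(-13.7))
E
```

```text
time_s: 5.2
eef_pos: [0.5576, -0.195, 0.1431]
tool_rot: [-0.0, 1.0, 0.0, -0.0]
force: [0.9, -1.0, -1.2]
opening: 0.054
time_s: 5.8
eef_pos: [0.5175, -0.2682, 0.1431]
tool_rot: [-0.0, 0.993, -0.118, -0.0]
force: [-1.1, -0.6, -0.7]
opening: 0.0532
tcp [ 0.5177 -0.2681  0.1431] jaw ang deg -13.61 t 5.85
shift now in tool axes [ 0.001   0.0005 -0.    ]
turn (tool z) options 0.002 -3.14 q6 1.222
shift after turn 0.001 0.0005
```

View pics/w4.png

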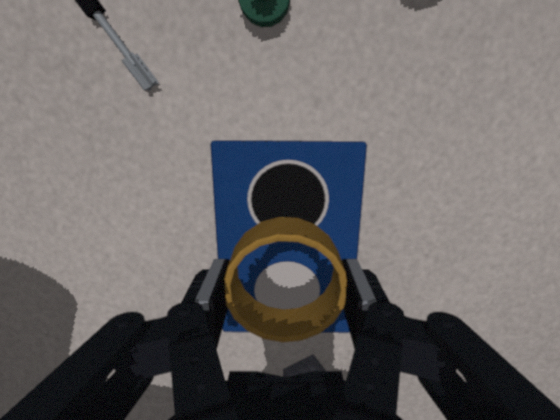

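```bash
cat >> h.py <<'E'
def tgt(c,p,near,z=.008,dark=True):
    # white outlined black circle inside blue/red: low saturation component
    h=cv2.cvtColor(p,cv2.COLOR_RGB2HSV); m=(h[:,:,1]<90).astype(np.uint8)
    q=comp(m,near); stats(q,'tgt'); return circ(c,q,z,'tgt')
E
python3 - <<'E'
from h import *
c,p=load('wrist','w4')
h=cv2.cvtColor(p,cv2.COLOR_RGB2HSV)
print(h[195,288],h[195,250],h[150,230], [tuple(h[195,x]) for x in range(240,262,2)])
b=hsvm(p,100,125,120,40)
cs,_=cv2.findContours(b,cv2.RETR_EXTERNAL,cv2.CHAIN_APPROX_NONE);k=max(cs,key=cv2.contourArea)
m=np.zeros(b.shape,np.uint8); cv2.drawContours(m,[cv2.convexHull(k)],-1,1,-1)
w=m*((h[:,:,2]>110)&(h[:,:,1]<110)); w[225:]=0
pts=cv2.findNonZero(w.astype(np.uint8)); stats(pts); circ(c,cv2.convexHull(pts),.008,'outer')
bl=m*(h[:,:,2]<60); bl[215:]=0
cv2.imwrite('pics/w4m.png',np.hstack([w*255,bl*255]))
# board edges: top edge & sides
W=planar(c,k,.008)*1000
E
```

```text
[165  60  17] [ 15  11 139] [107 206  94] [(np.uint8(108), np.uint8(182), np.uint8(98)), (np.uint8(108), np.uint8(180), np.uint8(98)), (np.uint8(109), np.uint8(179), np.uint8(97)), (np.uint8(109), np.uint8(139), np.uint8(101)), (np.uint8(124), np.uint8(13), np.uint8(135)), (np.uint8(15), np.uint8(11), np.uint8(139)), (np.uint8(30), np.uint8(5), np.uint8(51)), (np.uint8(160), np.uint8(32), np.uint8(24)), (np.uint8(138), np.uint8(49), np.uint8(26)), (np.uint8(60), np.uint8(16), np.uint8(16)), (np.uint8(150), np.uint8(13), np.uint8(19))]
 px [287.7 198.3] [75.  78.5] (247, 159, 82, 66)
outer ell [ 520.7 -268.1] [69.6 71. ] enc [ 520.7 -268.6] 35.5
```

View pics/w4m.png

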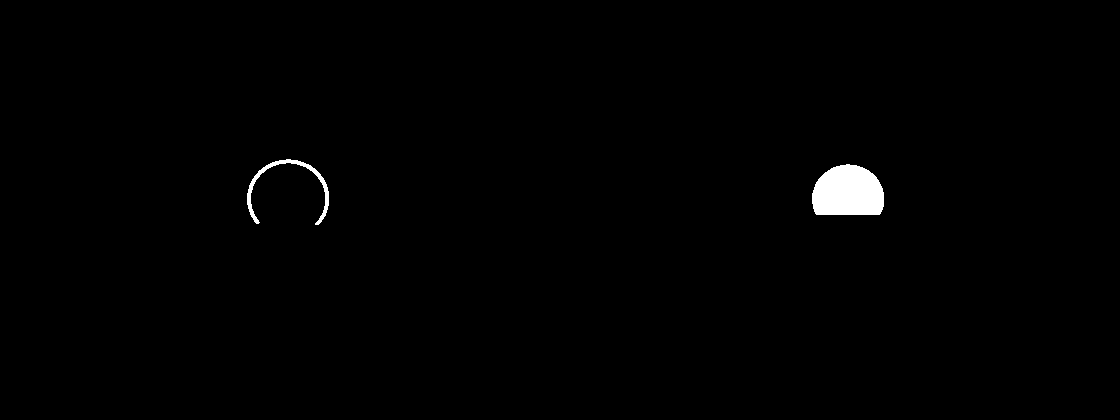

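```bash
python3 -m creep '[[255,[0.002,0.001,0.035],0.002],[255,[0,0,0.035],0],[255,[0,0,0.03],0],[255,[0,0,0.01],0],[255,[0,0,0],0],[255,[0,0,0],0]]'
python3 - <<'E'
from h import *
c,p=snap('wrist','w5'); move((.5185,-.2688),np.radians(-13.7))
cv2.imwrite('pics/w5c.png',cv2.resize(p[170:370,180:390,::-1],None,fx=3,fy=3))
E
```

```text
time_s: 6.45
eef_pos: [0.5203, -0.2702, 0.0345]
tool_rot: [0.0, 0.993, -0.12, 0.001]
force: [0.2, -0.5, -0.4]
opening: 0.0533
tcp [ 0.5208 -0.2706  0.0351] jaw ang deg -13.83 t 6.5
shift now in tool axes [-0.0027 -0.0012 -0.    ]
turn (tool z) options -0.002 3.139 q6 1.225
shift after turn -0.0027 -0.0012
```

View pics/w5c.png

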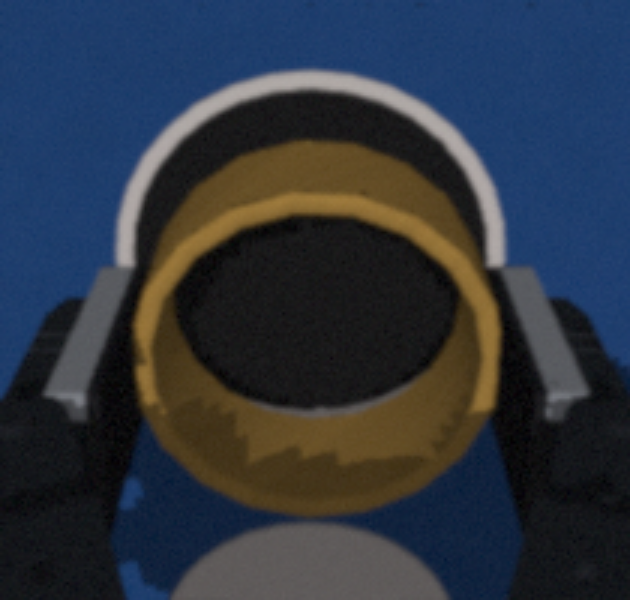

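```bash
python3 -m creep '[[255,[-0.001,0,0.0105],0],[255,[0,0,0],0],[255,[0,0,0],0]]'
python3 - <<'E'
from h import *
c,p=snap('wrist','w6'); move((.5185,-.2688),np.radians(-13.7))
cv2.imwrite('pics/w6c.png',cv2.resize(p[170:370,180:390,::-1],None,fx=3,fy=3))
z=.008
h=cv2.cvtColor(p,cv2.COLOR_RGB2HSV)
w=((h[:,:,2]>110)&(h[:,:,1]<60)).astype(np.uint8); w[:180]=0;w[265:]=0;w[:,:205]=0;w[:,365:]=0
n,l,s,_=cv2.connectedComponentsWithStats(w); i=1+np.argmax(s[1:,4]); print(s[i])
q=cv2.convexHull(cv2.findNonZero((l==i).astype(np.uint8)))
W=planar(c,q,.008)*1000
from scipy.optimize import least_squares
def fit(W,r):
    f=least_squares(lambda a:np.hypot(W[:,0]-a[0],W[:,1]-a[1])-r,W.mean(0)-[0,10]); return f.x,np.abs(f.fun).max()
W=W[(W[:,0]*0+1)>0]
# only outer arc pts
print('target',fit(W[W[:,1]>-0.262*1000],35))
b=hsvm(p,12,30,110,40); b[:150]=0
k=comp(b,(285,280),1000).reshape(-1,2)
u=k[k[:,1]<k[:,1].min()+12]; # upper arc: bottom outer edge, z=.009
print('ring bottom-edge',fit(planar(c,u,.009)*1000,28))
lo=k[k[:,1]>k[:,1].max()-15]
print('ring rim lower',fit(planar(c,lo,.031)*1000,28))
E
```

```text
time_s: 6.8
eef_pos: [0.5184, -0.2697, 0.0229]
tool_rot: [-0.0, 0.993, -0.121, 0.0]
force: [-0.0, -0.5, -1.4]
opening: 0.0536
tcp [ 0.5184 -0.2696  0.023 ] jaw ang deg -13.86 t 6.85
shift now in tool axes [-0.0001 -0.0008  0.    ]
turn (tool z) options -0.003 3.139 q6 1.225
shift after turn -0.0001 -0.0008
[ 219  200  138   59 1271]
target (array([ 520.49253209, -268.57574277]), np.float64(0.4157191923783188))
ring bottom-edge (array([ 519.3406138, -269.4063364]), np.float64(0.49761129570032026))
ring rim lower (array([ 507.46657684, -317.24889594]), np.float64(8.519710435427228))
```

View pics/w6c.png

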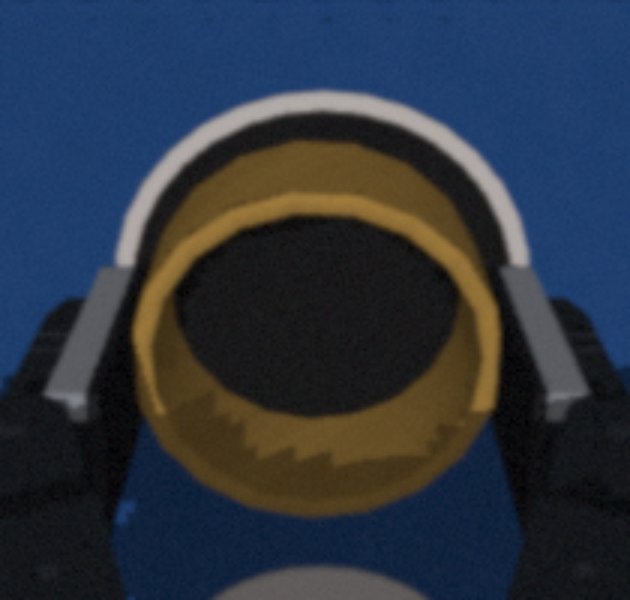

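```bash
python3 -m creep '[[255,[0.001,-0.001,0],0],[255,[0,0,0.002],0],[255,[0,0,0],0],[80,[0,0,0],0],[60,[0,0,0],0],[60,[0,0,0],0],[60,[0,0,0],0],[60,[0,0,-0.04],0]]'
python3 -m creep '[[60,[0,-0.02,-0.04],0],[60,[0,0,-0.03],0],[60,[0,0,0],0]]'
python3 - <<'E'
from h import *
c,p=snap('wrist','w7'); move((.5185,-.2688),np.radians(-13.7))
cv2.imwrite('pics/w7c.png',cv2.resize(p[100:380,180:390,::-1],None,fx=2,fy=2))
E
```

```text
time_s: 7.65
eef_pos: [0.5155, -0.2662, 0.0559]
tool_rot: [-0.003, 0.993, -0.121, -0.005]
force: [-0.4, -0.6, -0.1]
opening: 0.0654
time_s: 7.95
eef_pos: [0.5276, -0.2509, 0.1357]
tool_rot: [0.002, 0.993, -0.12, 0.004]
force: [0.1, -0.8, 0.5]
opening: 0.0656
tcp [ 0.5263 -0.2504  0.1332] jaw ang deg -13.84 t 8.0
shift now in tool axes [-0.0032  0.0197  0.    ]
turn (tool z) options -0.002 3.139 q6 1.259
shift after turn -0.0032 0.0197
```

View pics/w7.png

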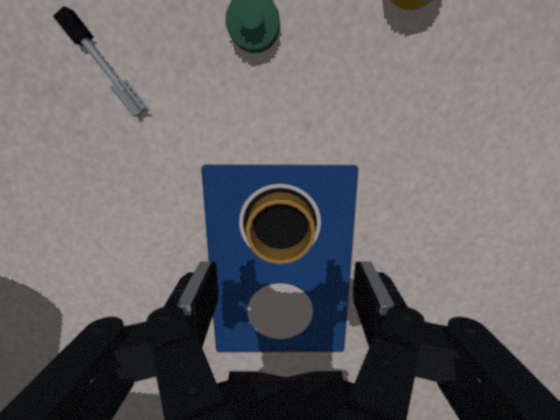

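```bash
cat >> h.py <<'E'
from scipy.optimize import least_squares
def fit(W,r):
    f=least_squares(lambda a:np.hypot(W[:,0]-a[0],W[:,1]-a[1])-r,W.mean(0),loss='soft_l1'); return f.x.round(1),np.abs(f.fun).max().round(1)
E
cat > chk.py <<'E'
from h import *
import sys
c,p=load('wrist',sys.argv[1])
h=cv2.cvtColor(p,cv2.COLOR_RGB2HSV)
w=((h[:,:,2]>105)&(h[:,:,1]<70)).astype(np.uint8)
for nm,near in (('outline',(242,221)),('disc',(280,310))):
    q=comp(w,near,40); 
    if nm=='outline': q=cv2.convexHull(q)
    stats(q,nm); W=planar(c,q,.008)*1000
    if nm=='outline':
        print(fit(W,35))
    else: print(fit(W,31))
b=hsvm(p,12,30,110,30); k=comp(b,(249,230),200).reshape(-1,2)
u=k[k[:,1]<k[:,1].min()+12]; print('ring low edge',fit(planar(c,u,.008)*1000,28))
lo=k[k[:,1]>k[:,1].max()-14]; print('ring rim',fit(planar(c,lo,.030)*1000,28))
E
python3 chk.py w7
```

```text
outline px [279.5 221.4] [76.4 82.2] (239, 184, 82, 64)
(array([ 519. , -266.8]), np.float64(0.8))
disc px [284.6 287.8] [ 8.6 32. ] (270, 283, 33, 10)
(array([ 521.6, -304.4]), np.float64(7.5))
ring low edge (array([ 531.8, -217. ]), np.float64(12.0))
ring rim (array([ 520.2, -264.4]), np.float64(0.6))
```

View pics/w7c.png

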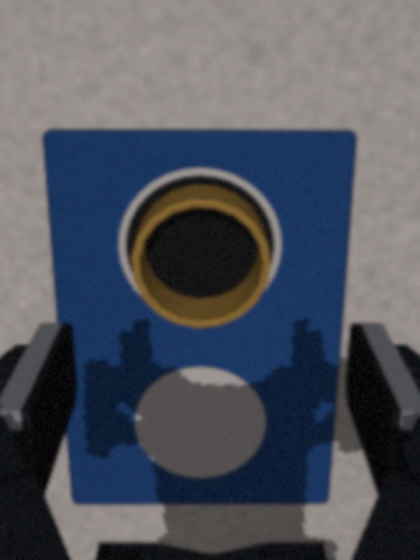

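```bash
sed -i 's/W.mean(0),loss/(W.mean(0) if i is None else i),loss/; s/def fit(W,r)/def fit(W,r,i=None)/' h.py
python3 - <<'E'
from h import *
c,p=load('wrist','w7')
b=hsvm(p,12,30,110,30); k=comp(b,(249,230),200).reshape(-1,2)
u=k[k[:,1]<k[:,1].min()+12]; print(len(u),u.min(0),u.max(0)); print('ring low edge',fit(planar(c,u,.008)*1000,28,[520,-268]))
lo=k[k[:,1]>k[:,1].max()-14]; print('ring rim',fit(planar(c,lo,.030)*1000,28,[520,-268]))
E
```

```text
53 [255 192] [306 203]
ring low edge (array([ 519.5, -267.4]), np.float64(0.6))
ring rim (array([ 520.2, -264.4]), np.float64(0.6))
```

```bash
python3 -m creep '[[60,[-0.0087,-0.0435,0],0],[60,[-0.0087,-0.0435,0],0],[60,[-0.0087,-0.0435,0],0],[60,[-0.0087,-0.0435,0],0],[60,[-0.0087,-0.0435,0],0],[60,[-0.0087,-0.0435,0],0],[60,[-0.0087,-0.0435,0],0],[60,[-0.0087,-0.0435,0],0]]'
python3 -m creep '[[60,[0,0,0.04],0],[60,[0,0,0],0],[60,[0,0,0],0]]'
python3 - <<'E'
from h import *
move((.5419,.1044)); cw,p=snap('wrist','w8'); c,t=snap('top','t8')
cv2.imwrite('pics/t8c.png',cv2.resize(t[200:290,370:480,::-1],None,fx=6,fy=6,interpolation=cv2.INTER_CUBIC))
m=hsvm(p,2,12,110,60); q=comp(m,(280,280),500); stats(q,'stone'); print(fit(planar(cw,q,.012)*1000,25))
E
```

```text
time_s: 8.8
eef_pos: [0.539, 0.1065, 0.129]
tool_rot: [0.0, 0.993, -0.121, -0.001]
force: [0.5, 0.1, 0.8]
opening: 0.0651
time_s: 9.1
eef_pos: [0.538, 0.1046, 0.0891]
tool_rot: [0.001, 0.993, -0.121, -0.003]
force: [0.6, -0.2, 0.9]
opening: 0.0653
tcp [0.538  0.1046 0.0891] jaw ang deg -13.88 t 9.1
shift now in tool axes [ 0.0038 -0.0008 -0.    ]
stone px [291.9 219.6] [69.2 69.3] (257, 185, 71, 70)
(array([543.7, 105.8]), np.float64(1.8))
```

View pics/w8.png

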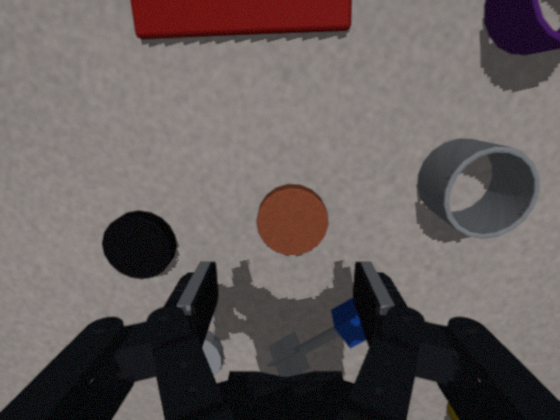

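View pics/t8c.png

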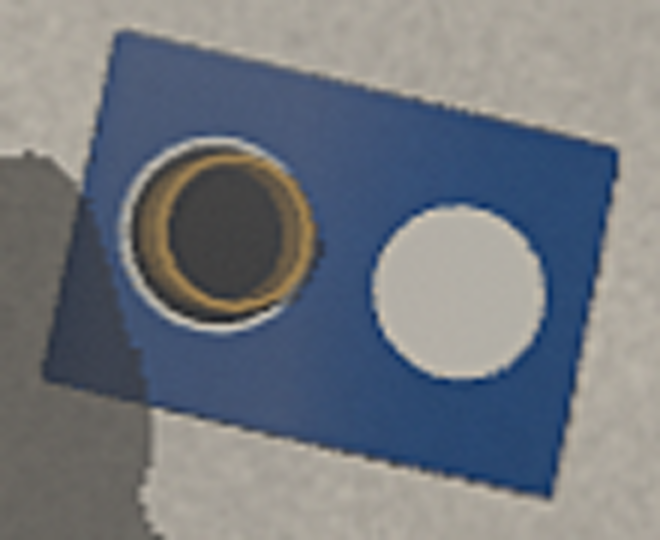

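Run:
```python
from h import *
c,p=load('top','t8')
for ctr,z,r in (((.5186,-.2688),.030,28),((.5186,-.2688),.008,35)):
    pts=np.array([proj(c,(ctr[0]+r/1e3*np.cos(a),ctr[1]+r/1e3*np.sin(a),z)) for a in np.linspace(0,6.28,40)])
    print(z,'pred bbox',pts.min(0).round(1),pts.max(0).round(1))
b=hsvm(p,12,30,70,60); b[:, :370]=0; b[:200]=0;b[285:]=0;b[:,480:]=0
q=comp(b,(405,238),30); q=cv2.convexHull(q); stats(q,'brass')
h=cv2.cvtColor(p,cv2.COLOR_RGB2HSV)
w=((h[:,:,2]>105)&(h[:,:,1]<70)).astype(np.uint8); w[:205]=0; w[275:]=0; w[:,:385]=0; w[:,428:]=0
q2=cv2.convexHull(comp(w,(391,237),8)); stats(q2,'outl')
big=cv2.resize(p[200:290,370:480,::-1],None,fx=6,fy=6,interpolation=cv2.INTER_CUBIC)
def draw(ctr,z,r,col):
    pts=np.array([(proj(c,(ctr[0]+r/1e3*np.cos(a),ctr[1]+r/1e3*np.sin(a),z))-[370,200]+.5)*6 for a in np.linspace(0,6.28,60)])
    cv2.polylines(big,[pts.astype(np.int32)],True,col,1)
draw((.5186,-.2688),.008,35,(0,255,0)); draw((.5186,-.2688),.030,28,(0,0,255)); cv2.imwrite('pics/t8d.png',big)
```

```text
0.03 pred bbox [395.7 225.4] [422.1 252.2]
0.008 pred bbox [389.5 222.7] [421.6 255.3]
brass px [407.6 238.3] [26.  28.6] (394, 226, 28, 26)
outl px [405.4 238.6] [32.2 32.9] (389, 223, 31, 33)
```

View pics/t8d.png

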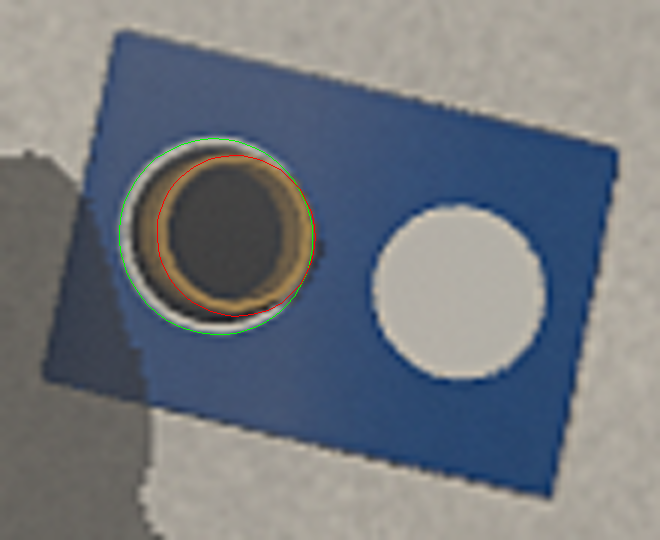

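```bash
python3 -m creep '[[60,[0.0048,-0.002,0.03],0],[60,[0,0,0.03],0],[60,[0,0,0.012],0],[60,[0,0,0.005],0],[60,[0,0,0.002],0],[60,[0,0,0],0]]'
python3 - <<'E'
from h import *
snap('wrist','w9'); print(arm.sense()['eef_pos'],arm.sense()['force'])
E
```

```text
time_s: 9.8
eef_pos: [0.5464, 0.1057, 0.0129]
tool_rot: [-0.0, 0.993, -0.121, 0.001]
force: [-0.1, 0.0, -0.3]
opening: 0.0653
[0.54652593 0.10581408 0.01308771] [-0.8205151  -0.11085788  0.74984534]
```

View pics/w9.png

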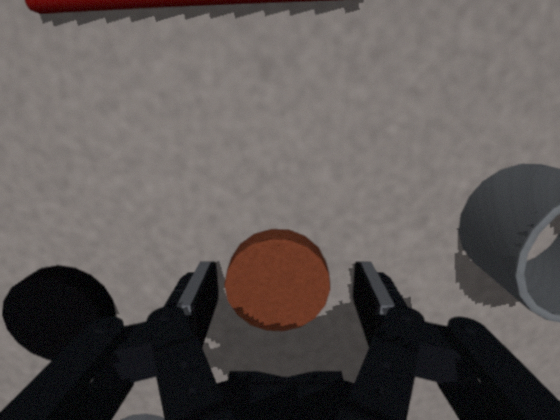

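```bash
python3 -m creep '[[60,[-0.003,0,0.002],0],[120,[0,0,0],0],[255,[0,0,0],0],[255,[0,0,0],0],[255,[0,0,0],0],[255,[0,0,0],0]]' 40
python3 - <<'E'
from h import *
snap('wrist','w10'); print(arm.sense()['eef_pos'],arm.sense()['force'])
E
```

```text
time_s: 10.45
eef_pos: [0.5425, 0.1067, 0.0106]
tool_rot: [-0.0, 0.993, -0.121, 0.0]
force: [-2.7, 0.4, 5.9]
opening: 0.0479
[0.54249363 0.10673281 0.01056424] [-1.8928535   0.56454978  6.36029102]
```

View pics/w10.png

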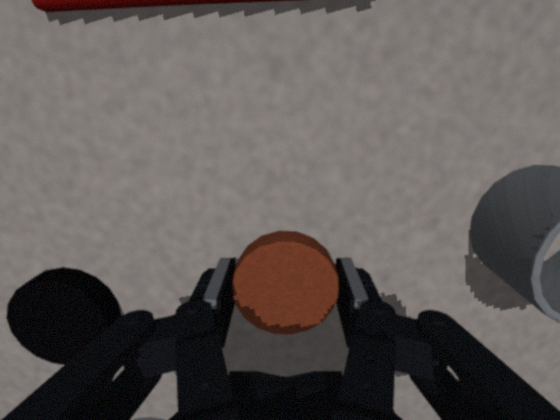

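```bash
python3 -m creep '[[255,[0,0,-0.04],0],[255,[0,0,-0.04],0],[255,[0,0,-0.035],0],[255,[0.0067,0.046,0],0],[255,[0.0067,0.046,0],0],[255,[0.0067,0.046,0],0],[255,[0.0067,0.046,0],0],[255,[0.0067,0.046,0],0]]'
python3 -m creep '[[255,[0.0067,0.046,0],0],[255,[0.0067,0.046,0],0],[255,[0.0067,0.046,0],0],[255,[0.0067,0.046,0],0],[255,[0.0067,0.046,0],0],[255,[0,0,0],0],[255,[0,0,0],0]]'
python3 - <<'E'
from h import *
move((.4972,-.356)); c,p=snap('wrist','w11'); print(arm.sense()['eef_pos'])
E
```

```text
time_s: 11.3
eef_pos: [0.5194, -0.1264, 0.1249]
tool_rot: [-0.0, 0.993, -0.12, 0.0]
force: [0.8, 0.6, -1.0]
opening: 0.0482
time_s: 12.0
eef_pos: [0.4968, -0.357, 0.1244]
tool_rot: [-0.0, 0.993, -0.122, -0.0]
force: [0.3, 0.8, -0.5]
opening: 0.048
tcp [ 0.4968 -0.357   0.1244] jaw ang deg -13.99 t 12.0
shift now in tool axes [ 0.0001 -0.001   0.    ]
[ 0.49692509 -0.35565556  0.1243775 ]
```

View pics/w11.png

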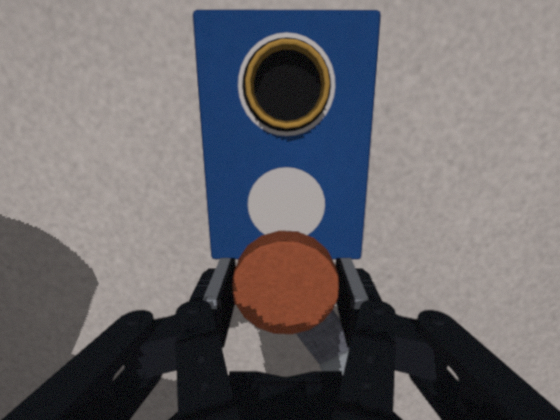

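```bash
python3 -m creep '[[255,[0,-0.001,0.035],0],[255,[0,0,0.035],0],[255,[0,0,0.025],0],[255,[0,0,0.009],0],[255,[0,0,0],0],[255,[0,0,0],0]]'
python3 - <<'E'
from h import *
c,p=snap('wrist','w12'); print(arm.sense()['eef_pos'])
cv2.imwrite('pics/w12c.png',cv2.resize(p[170:370,180:390,::-1],None,fx=3,fy=3))
h=cv2.cvtColor(p,cv2.COLOR_RGB2HSV)
w=((h[:,:,2]>105)&(h[:,:,1]<70)).astype(np.uint8); w[265:]=0; w[:190]=0; w[:,:205]=0; w[:,365:]=0
q=comp(w,(285,225),40).reshape(-1,2); u=q[q[:,1]<q[:,1].min()+30]; print('disc',fit(planar(c,u,.008)*1000,31,[497,-356]))
b=hsvm(p,2,12,110,30);k=comp(b,(285,280),200).reshape(-1,2);u=k[k[:,1]<k[:,1].min()+15]; print('stone low edge',fit(planar(c,u,.011)*1000,25,[497,-356]))
E
```

```text
time_s: 12.65
eef_pos: [0.4985, -0.355, 0.022]
tool_rot: [0.0, 0.993, -0.12, 0.001]
force: [0.2, 0.1, -0.2]
opening: 0.0483
[ 0.49880469 -0.35556932  0.02243248]
disc (array([ 498.3, -356.9]), np.float64(8.3))
stone low edge (array([ 498.4, -358.6]), np.float64(0.4))
```

View pics/w12c.png

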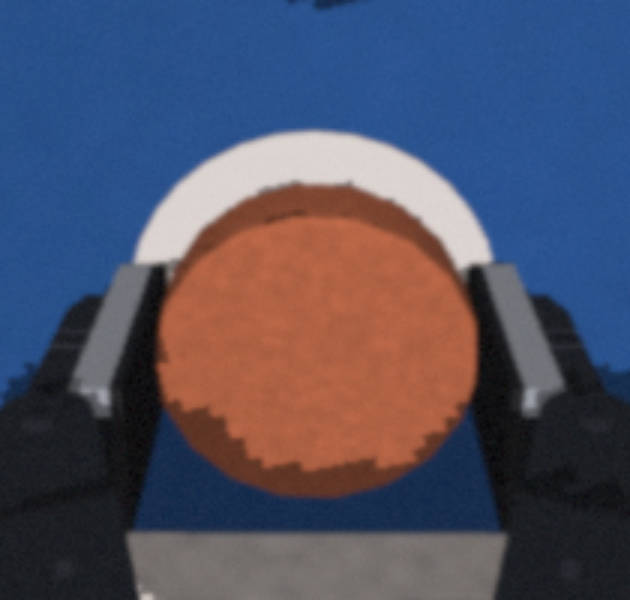

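Run:
```python
from h import *
c,p=load('wrist','w12')
h=cv2.cvtColor(p,cv2.COLOR_RGB2HSV)
w=((h[:,:,2]>105)&(h[:,:,1]<90)).astype(np.uint8)
top=[]
for x in range(228,342,3):
    col=np.nonzero(w[190:262,x])[0]
    if len(col): top.append((x,190+col[0]))
top=np.array(top); print('disc',fit(planar(c,top,.008)*1000,31,[497,-356]))
b=hsvm(p,2,12,110,30);k=comp(b,(285,280),200).reshape(-1,2);u=k[k[:,1]<k[:,1].min()+15]
for z in(.008,.011): print('stone low edge',fit(planar(c,u,z)*1000,25,[497,-356]))
```

```text
disc (array([ 498.8, -356.5]), np.float64(0.3))
stone low edge (array([ 498.4, -360.4]), np.float64(0.4))
stone low edge (array([ 498.7, -359.3]), np.float64(0.4))
```

```bash
python3 -m creep '[[255,[0,-0.0025,0],0],[255,[0,0,0.0035],0],[255,[0,0,0],0],[80,[0,0,0],0],[60,[0,0,0],0],[60,[0,0,0],0],[60,[0,0,0],0],[60,[0,0,-0.03],0]]'
python3 -m creep '[[60,[0,-0.02,-0.04],0],[60,[0,-0.02,-0.04],0],[60,[0,0,0],0],[60,[0,0,0],0]]'
python3 - <<'E'
from h import *
c,p=snap('wrist','w13'); print(arm.sense()['eef_pos'])
cv2.imwrite('pics/w13c.png',cv2.resize(p[80:380,180:390,::-1],None,fx=2,fy=2))
E
```

```text
time_s: 13.5
eef_pos: [0.4952, -0.3502, 0.0435]
tool_rot: [-0.002, 0.993, -0.121, -0.004]
force: [0.7, 1.0, 0.2]
opening: 0.0653
time_s: 13.9
eef_pos: [0.5087, -0.3142, 0.1286]
tool_rot: [0.001, 0.993, -0.12, 0.001]
force: [0.3, -0.0, -0.3]
opening: 0.0654
[ 0.50768863 -0.31388111  0.12711744]
```

View pics/w13c.png

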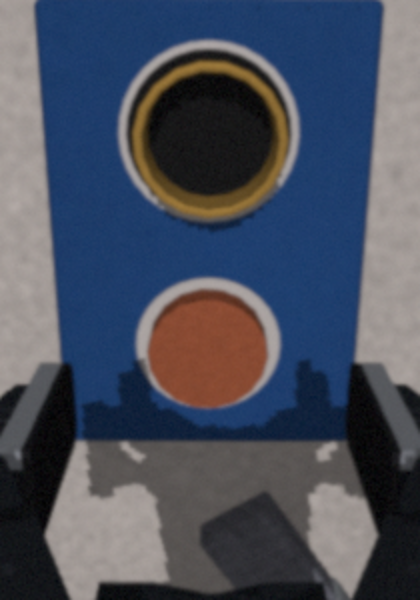

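Run:
```python
from h import *
c,p=load('top','t8')
g=cv2.cvtColor(p,cv2.COLOR_RGB2HSV); 
print(p[282,270],p[300,300],p[277,276])
m=((p[:,:,2].astype(int)-p[:,:,0])>0).astype(np.uint8); m=cv2.morphologyEx(m,cv2.MORPH_OPEN,np.ones((3,3)))
q=comp(m,(279,282),100); stats(q); xy=fit(planar(c,q,.012)*1000,25); print(xy)
print(fit(planar(c,q,.006)*1000,25))
move(xy[0]/1000)
```

```text
[166 170 171] [177 172 162] [112 114 116]
 px [277.8 281.1] [22.3 22.6] (267, 270, 23, 23)
(array([434. ,   6.9]), np.float64(2.7))
(array([433.5,   6.8]), np.float64(2.6))
tcp [ 0.5077 -0.3139  0.1271] jaw ang deg -13.85 t 13.95
shift now in tool axes [-1.483e-01 -2.938e-01 -1.000e-04]
```

```bash
python3 -m creep '[[120,[-0.0212,-0.042,0],0],[120,[-0.0212,-0.042,0],0],[120,[-0.0212,-0.042,0],0],[120,[-0.0212,-0.042,0],0],[120,[-0.0212,-0.042,0],0],[120,[-0.0212,-0.042,0],0],[120,[-0.0212,-0.042,0],0],[120,[0,0,0.03],0]]'
python3 -m creep '[[120,[0,0,0],0],[120,[0,0,0],0]]'
python3 - <<'E'
from h import *
c,p=snap('wrist','w14'); move((.434,.0069));
E
```

```text
time_s: 14.75
eef_pos: [0.4336, 0.0111, 0.098]
tool_rot: [-0.001, 0.993, -0.118, 0.001]
force: [1.7, -1.2, -0.2]
opening: 0.0452
time_s: 14.95
eef_pos: [0.4326, 0.0068, 0.0962]
tool_rot: [0.0, 0.993, -0.121, -0.002]
force: [-0.6, -1.0, -0.4]
opening: 0.0453
tcp [0.4337 0.0064 0.097 ] jaw ang deg -13.95 t 15.0
shift now in tool axes [ 0.0001 -0.0006 -0.    ]
```

View pics/w14.png

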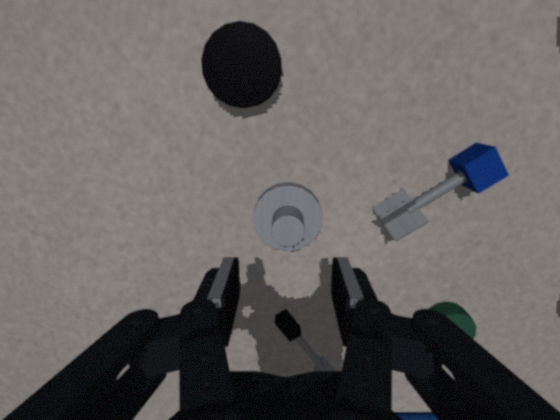

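```bash
python3 -m creep '[[120,[0.001,0.001,0.035],0],[120,[0,0,0.025],0],[120,[0,0,0.01],0],[120,[0,0,0],0],[150,[0,0,0],0],[255,[0,0,0],0],[255,[0,0,0],0],[255,[0,0,0],0]]' 40
python3 - <<'E'
from h import *
c,p=snap('wrist','w15'); move((.434,.0069));
E
```

```text
time_s: 15.8
eef_pos: [0.4362, 0.0055, 0.0287]
tool_rot: [0.0, 0.993, -0.121, 0.001]
force: [-0.4, -1.5, 6.1]
opening: 0.0194
tcp [0.4363 0.0055 0.0287] jaw ang deg -13.87 t 15.85
shift now in tool axes [-0.0025 -0.0008 -0.    ]
```

View pics/w15.png

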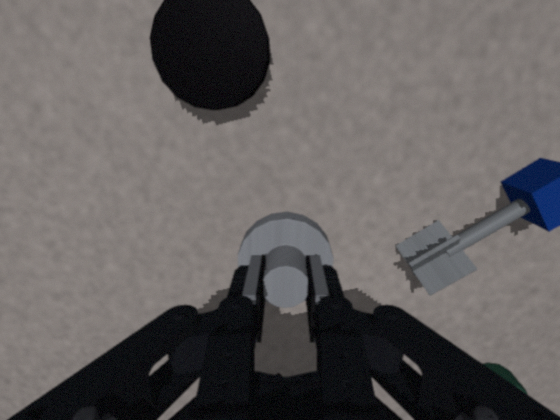

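```bash
python3 -m creep '[[255,[0,0,-0.04],0],[255,[0,0,-0.04],0],[255,[0,0,-0.04],0],[255,[0.0182,0.042,0],0],[255,[0.0182,0.042,0],0],[255,[0.0182,0.042,0],0],[255,[0.0182,0.042,0],0],[255,[0.0182,0.042,0],0]]'
python3 -m creep '[[255,[0.0182,0.042,0],0],[255,[0.0182,0.042,0],0],[255,[0.0182,0.042,0],0],[255,[0,0,0.04],0],[255,[0,0,0.02],0],[255,[0,0,0],0],[255,[0,0,0],0]]'
python3 - <<'E'
from h import *
c,p=snap('wrist','w16'); move((.4972,-.356)); 
cv2.imwrite('pics/w16c.png',cv2.resize(p[120:360,165:405,::-1],None,fx=2.5,fy=2.5))
E
```

```text
time_s: 16.65
eef_pos: [0.473, -0.2216, 0.1479]
tool_rot: [0.0, 0.993, -0.121, 0.001]
force: [1.4, 0.2, -1.4]
opening: 0.0198
time_s: 17.35
eef_pos: [0.4955, -0.3548, 0.0876]
tool_rot: [-0.0, 0.993, -0.121, -0.0]
force: [0.7, 0.4, -1.1]
opening: 0.0197
tcp [ 0.4963 -0.3553  0.0886] jaw ang deg -13.84 t 17.4
shift now in tool axes [0.0011 0.0004 0.    ]
```

View pics/w16c.png

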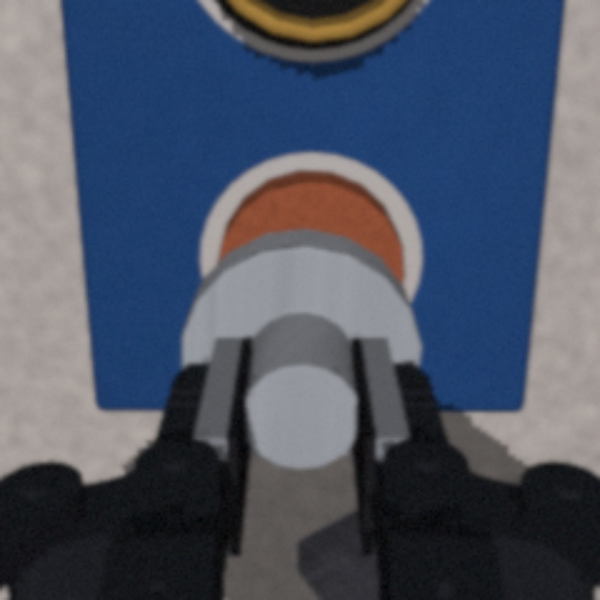

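```bash
python3 -m creep '[[255,[0.0025,0,0.024],0],[255,[0,0,0.01],0],[255,[0,0,0],0],[255,[0,0,0],0]]'
python3 - <<'E'
from h import *
c,p=snap('wrist','w17'); move((.4972,-.356)); 
cv2.imwrite('pics/w17c.png',cv2.resize(p[150:350,185:385,::-1],None,fx=3,fy=3))
E
```

```text
time_s: 17.8
eef_pos: [0.4983, -0.3558, 0.0542]
tool_rot: [0.0, 0.993, -0.121, 0.0]
force: [0.2, -0.3, -1.8]
opening: 0.0198
tcp [ 0.4986 -0.3561  0.0544] jaw ang deg -13.85 t 17.85
shift now in tool axes [-0.0014  0.0003 -0.    ]
```

View pics/w17c.png

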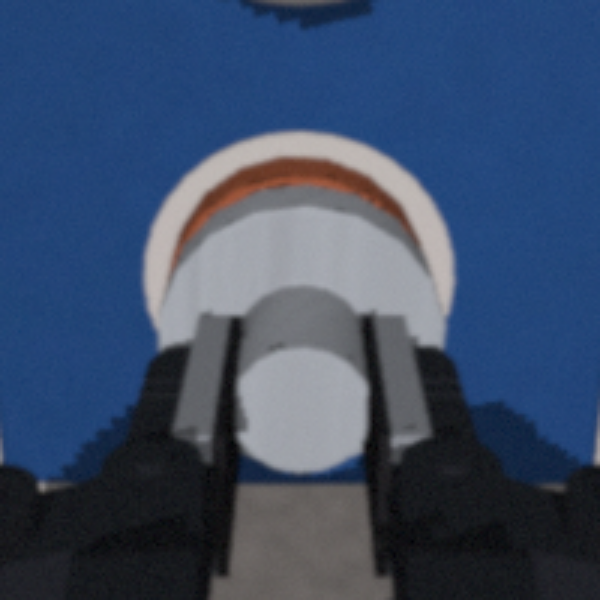

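Run:
```python
from h import *
c,p=load('wrist','w17')
h=cv2.cvtColor(p,cv2.COLOR_RGB2HSV).astype(int)
ter=hsvm(p,2,14,110,20)
w=((h[:,:,2]>120)&(h[:,:,1]<70))
A,B,C,D=[],[],[],[]
for x in range(250,322,3):
    col=np.nonzero(ter[180:260,x])[0]
    if len(col):
        A.append((x,180+col[0])); C.append((x,180+col[-1]+1))
for x in range(240,332,3):
    col=np.nonzero(w[180:260,x])[0]; 
    if len(col): D.append((x,180+col[0]))
for n,k,z,r in (('disc',D,.008,31),('stone low',A,.008,25),('cap low',C,.026,25)):
    print(n,fit(planar(c,np.array(k),z)*1000,r,[497,-356]),np.array(k)[::6].tolist())
```

```text
disc (array([ 498.9, -356.4]), np.float64(0.3)) [[240, 216], [258, 200], [276, 194], [294, 194], [312, 201], [330, 219]]
stone low (array([ 498.6, -356.3]), np.float64(0.6)) [[250, 221], [268, 206], [286, 203], [304, 208]]
cap low (array([ 499.9, -355.3]), np.float64(0.3)) [[250, 227], [268, 214], [286, 211], [304, 215]]
```

```bash
python3 -m creep '[[255,[-0.001,0.0012,0],0],[255,[0,0,0.003],0],[255,[0,0,0.0015],0],[255,[0,0,0],0]]'
python3 - <<'E'
from h import *
c,p=snap('wrist','w18'); move((.4972,-.356)); 
cv2.imwrite('pics/w18c.png',cv2.resize(p[150:350,185:385,::-1],None,fx=3,fy=3))
E
```

```text
time_s: 18.25
eef_pos: [0.4974, -0.3574, 0.0507]
tool_rot: [0.001, 0.993, -0.121, 0.001]
force: [-2.7, 1.3, 9.8]
opening: 0.0194
tcp [ 0.4974 -0.3574  0.0508] jaw ang deg -13.87 t 18.3
shift now in tool axes [-0.0005 -0.0014 -0.    ]
```

View pics/w18c.png

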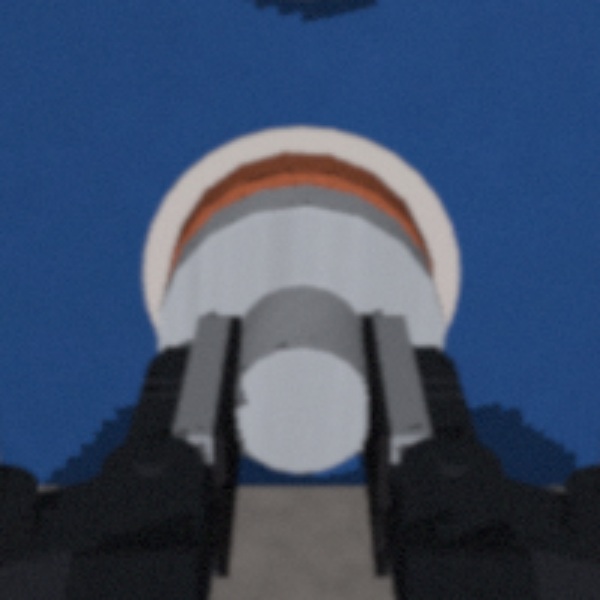

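```bash
cat > capchk.py <<'E'
from h import *
import sys
c,p=load('wrist',sys.argv[1])
h=cv2.cvtColor(p,cv2.COLOR_RGB2HSV).astype(int)
ter=hsvm(p,2,14,110,20)
A,C,E=[],[],[]
for x in range(248,324,3):
    col=np.nonzero(ter[180:260,x])[0]
    if len(col):
        A.append((x,180+col[0])); C.append((x,180+col[-1]+1))
        v=h[180:260,x,2][col]; j=np.argmax(np.diff(v)); E.append((x,180+col[j]+1))
for n,k,z,r in (('stone low',A,.008,25),('stone top',E,.022,25),('cap low',C,.022,25)):
    print(n,fit(planar(c,np.array(k),z)*1000,r,[497,-356]),np.array(k)[::6].tolist())
E
python3 capchk.py w18
```

```text
stone low (array([ 498.4, -355.9]), np.float64(0.5)) [[248, 223], [266, 206], [284, 202], [302, 206], [320, 221]]
stone top (array([ 498.8, -354.7]), np.float64(0.6)) [[248, 225], [266, 211], [284, 208], [302, 211], [320, 224]]
cap low (array([ 498.3, -356.7]), np.float64(0.4)) [[248, 229], [266, 215], [284, 211], [302, 214], [320, 227]]
```

```bash
python3 -m creep '[[255,[0,0,-0.004],0],[255,[0,-0.0014,0],0],[255,[0,0,0.003],0],[255,[0,0,0.001],0],[255,[0,0,0],0]]'
python3 - <<'E'
from h import *
c,p=snap('wrist','w19'); move((.4972,-.356));
E
python3 capchk.py w19
```

```text
time_s: 18.8
eef_pos: [0.4976, -0.3555, 0.0507]
tool_rot: [0.0, 0.993, -0.121, 0.001]
force: [-3.8, 2.8, 13.9]
opening: 0.0194
tcp [ 0.4976 -0.3555  0.0507] jaw ang deg -13.85 t 18.85
shift now in tool axes [-0.0003  0.0006 -0.    ]Traceback (most recent call last):
  File "capchk.py", line 11, in <module>
    v=h[180:260,x,2][col]; j=np.argmax(np.diff(v)); E.append((x,180+col[j]+1))
                             ~~~~~~~~~^^^^^^^^^^^^
    return _wrapfunc(a, 'argmax', axis=axis, out=out, **kwds)
    return bound(*args, **kwds)
ValueError: attempt to get argmax of an empty sequence
```

```bash
sed -i 's/if len(col):/if len(col)>3:/' capchk.py; python3 capchk.py w19
python3 -c "
import cv2;p=cv2.imread('pics/w19.png');cv2.imwrite('pics/w19c.png',cv2.resize(p[150:350,185:385],None,fx=3,fy=3))"
```

```text
stone low (array([ 498.2, -355.8]), np.float64(0.4)) [[254, 218], [275, 207], [293, 206], [311, 214]]
stone top (array([ 498.8, -353.8]), np.float64(1.5)) [[254, 221], [275, 208], [293, 211], [311, 218]]
cap low (array([ 498.6, -354.6]), np.float64(0.4)) [[254, 222], [275, 212], [293, 212], [311, 219]]
```

View pics/w19c.png

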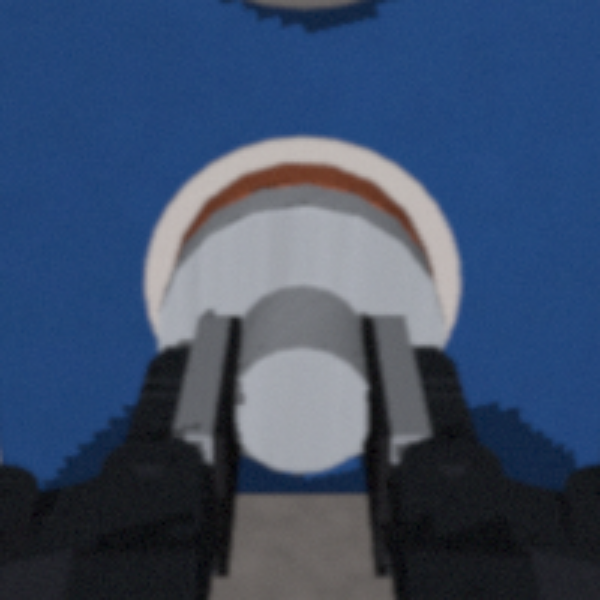

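```bash
python3 -m creep '[[255,[0,0,-0.001],0],[190,[0,0,0],0],[140,[0,0,0],0],[140,[0,0,0],0],[140,[0,0,-0.03],0],[120,[0,0,-0.04],0],[60,[0,-0.02,-0.03],0],[60,[0,-0.02,0],0]]'
python3 -m creep '[[60,[0,-0.02,0],0],[60,[0,0,0],0]]'
python3 - <<'E'
from h import *
c,p=snap('wrist','w20'); 
cv2.imwrite('pics/w20c.png',cv2.resize(p[40:340,180:390,::-1],None,fx=2,fy=2))
t,q=load('top','t8')
big=cv2.resize(q[150:200,205:260,::-1],None,fx=10,fy=10,interpolation=cv2.INTER_CUBIC); cv2.imwrite('pics/t8s.png',big)
for ctr in ((231,174),): print(onz(t,*ctr,.042),onz(t,*ctr,0))
move((.66,.1))
E
```

```text
time_s: 19.65
eef_pos: [0.5094, -0.3186, 0.1547]
tool_rot: [0.002, 0.993, -0.121, 0.004]
force: [0.4, -0.2, -0.9]
opening: 0.0652
time_s: 19.85
eef_pos: [0.5118, -0.2949, 0.1497]
tool_rot: [-0.001, 0.993, -0.119, -0.0]
force: [0.1, 0.2, -0.6]
opening: 0.0652
[0.65765171 0.10108705] [0.66482543 0.10505611]
tcp [ 0.5116 -0.2962  0.1495] jaw ang deg -13.77 t 19.9
shift now in tool axes [ 0.0499 -0.4201  0.    ]
```

View pics/w20c.png

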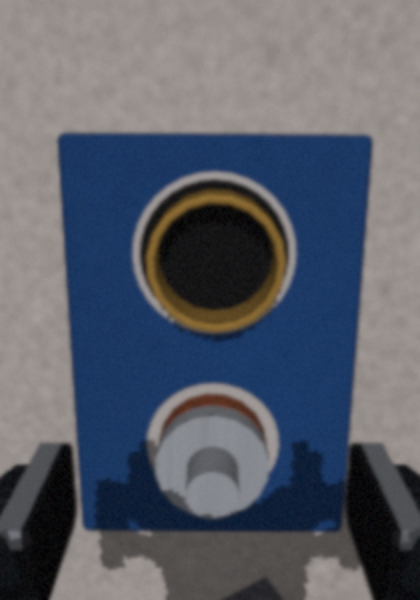

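View pics/t8s.png

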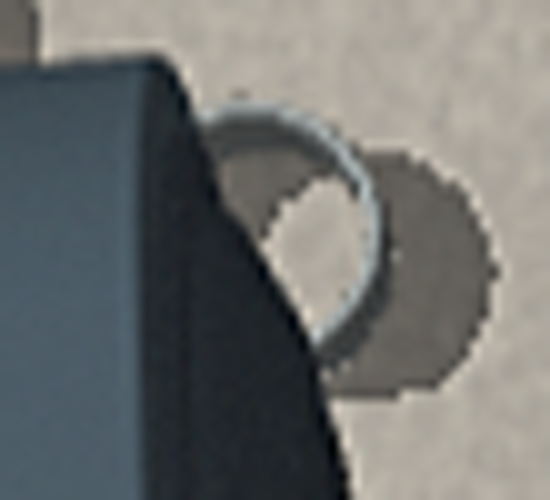

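```bash
python3 -m creep '[[60,[0.0053,-0.047,0],0],[60,[0.0053,-0.047,0],0],[60,[0.0053,-0.047,0],0],[60,[0.0053,-0.047,0],0],[60,[0.0053,-0.047,0],0],[60,[0.0053,-0.047,0],0],[60,[0.0053,-0.047,0],0],[60,[0.0053,-0.047,0],0]]'
python3 -m creep '[[50,[0.0053,-0.047,0],0],[50,[0,0,0.02],0],[50,[0,0,0],0],[50,[0,0,0],0]]'
python3 - <<'E'
from h import *
c,p=snap('wrist','w21'); move((.6585,.103))
E
```

```text
time_s: 20.7
eef_pos: [0.6435, 0.0586, 0.1493]
tool_rot: [0.0, 0.993, -0.121, -0.0]
force: [1.4, -0.1, 0.4]
opening: 0.0655
time_s: 21.1
eef_pos: [0.6585, 0.101, 0.1288]
tool_rot: [0.0, 0.993, -0.121, -0.001]
force: [0.8, -0.4, -0.7]
opening: 0.0686
tcp [0.659  0.1007 0.1297] jaw ang deg -13.97 t 21.15
shift now in tool axes [-0.001  -0.0021 -0.    ]
```

View pics/w21.png

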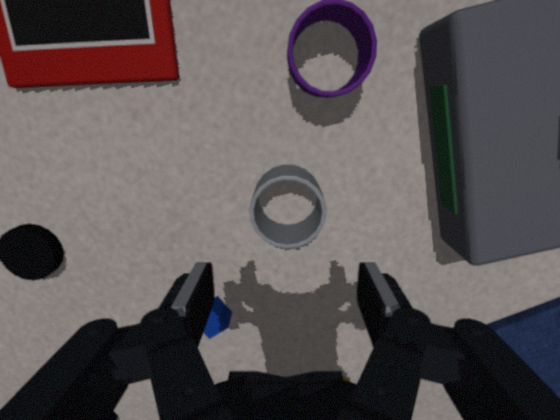

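Run:
```python
from h import *
c,p=load('wrist','w21')
m=((p[:,:,2].astype(int)-p[:,:,0])>2).astype(np.uint8); m=cv2.morphologyEx(m,cv2.MORPH_CLOSE,np.ones((3,3)))
q=comp(m,(252,207),60); stats(q); k=cv2.convexHull(q).reshape(-1,2); lo=k[k[:,1]>215]; print(lo.min(0),lo.max(0))
print(fit(planar(c,lo,.042)*1000,28,[658,100])); print(arm.sense()['eef_pos'])
cv2.imwrite('pics/w21c.png',cv2.resize(p[150:270,230:350,::-1],None,fx=4,fy=4))
```

```text
px [287.4 207.2] [73.9 81.7] (250, 165, 76, 84)
[250 216] [324 248]
(array([662.9, 105.6]), np.float64(0.9))
[0.65899399 0.10071142 0.1296917 ]
```

View pics/w21c.png

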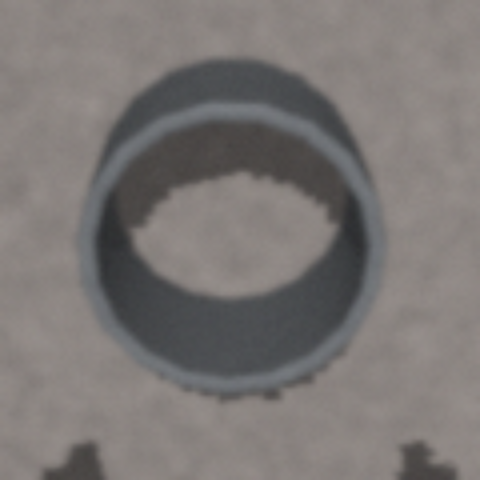

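```bash
python3 -m creep '[[50,[0.0015,-0.004,0.03],0],[50,[0,0,0.035],0],[50,[0,0,0.03],0],[50,[0,0,0.008],0],[50,[0,0,0],0],[50,[0,0,0],0]]'
python3 - <<'E'
from h import *
c,p=snap('wrist','w22'); move((.6585,.103))
E
```

```text
time_s: 21.75
eef_pos: [0.663, 0.1051, 0.0288]
tool_rot: [-0.0, 0.993, -0.121, 0.001]
force: [-0.1, 0.1, 0.4]
opening: 0.0688
tcp [0.6635 0.1053 0.0293] jaw ang deg -13.91 t 21.8
shift now in tool axes [-0.0043  0.0034 -0.    ]
```

View pics/w22.png

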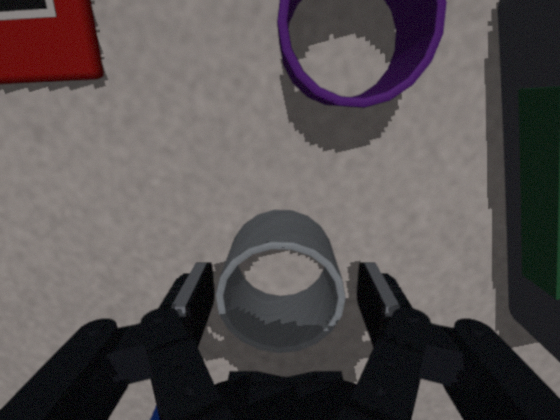

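Centred enough at (281,295), so I'll close.

```bash
python3 -m creep '[[50,[-0.0015,0,0],0],[120,[0,0,0],0],[255,[0,0,0],0],[255,[0,0,0],0],[255,[0,0,0],0],[255,[0,0,0],0]]' 50
python3 - <<'E'
from h import *
t,q=load('top','top0')
move((.5697,.3632),np.radians(-12.0)); print(arm.sense()['force'])
c,p=snap('wrist','w23')
E
```

```text
time_s: 22.4
eef_pos: [0.6613, 0.1062, 0.029]
tool_rot: [-0.0, 0.993, -0.121, 0.001]
force: [-1.3, 0.2, 6.4]
opening: 0.055
tcp [0.6613 0.1062 0.029 ] jaw ang deg -13.86 t 22.4
shift now in tool axes [-1.505e-01 -2.276e-01 -2.000e-04]
turn (tool z) options -0.032 3.109 q6 1.877
shift after turn -0.1431 -0.2324
[-1.30393711  0.20484496  6.40694068]
```

View pics/w23.png

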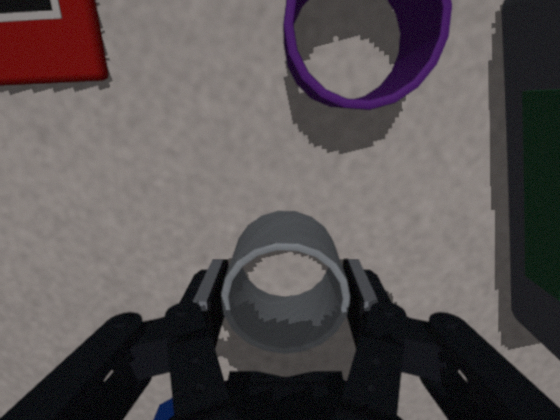

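```bash
python3 -m creep '[[255,[0,0,-0.04],0],[255,[0,0,-0.045],0],[255,[-0.0251,-0.0379,-0.02],0],[255,[-0.0251,-0.0379,-0.015],0],[255,[-0.0251,-0.0379,0],0],[255,[-0.0251,-0.0379,0],0],[255,[-0.0251,-0.0379,0],0],[255,[-0.0251,-0.0379,0],0]]'
python3 -m creep '[[255,[0,0,0],-0.032],[255,[0,0,0],0],[255,[0,0,0],0]]'
python3 - <<'E'
from h import *
move((.5697,.3632),np.radians(-12.0))
c,p=snap('wrist','w24')
E
```

```text
time_s: 23.25
eef_pos: [0.5674, 0.3645, 0.1471]
tool_rot: [-0.0, 0.993, -0.121, 0.0]
force: [-0.3, 0.5, -1.9]
opening: 0.0546
time_s: 23.55
eef_pos: [0.5684, 0.3625, 0.1468]
tool_rot: [0.0, 0.994, -0.105, -0.0]
force: [-0.1, -0.0, -1.3]
opening: 0.0546
tcp [0.5684 0.3625 0.1468] jaw ang deg -12.08 t 23.55
shift now in tool axes [ 0.0011 -0.0009 -0.    ]
turn (tool z) options -0.001 3.14 q6 2.255
shift after turn 0.0011 -0.0009
```

View pics/w24.png

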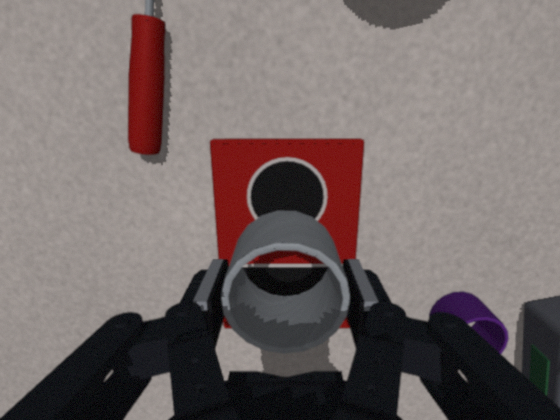

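```bash
python3 -m creep '[[255,[0.001,0,0.04],0],[255,[0,0,0.035],0],[255,[0,0,0.025],0],[255,[0,0,0.008],0],[255,[0,0,0],0],[255,[0,0,0],0]]'
cat > stl.py <<'E'
from h import *
import sys
c,p=load('wrist',sys.argv[1]); zb=float(sys.argv[2])
h=cv2.cvtColor(p,cv2.COLOR_RGB2HSV).astype(int)
red=hsvm(p,170,8,120,40)
D=[];A=[]
for x in range(225,346,3):
    v=h[:,x,2]; s=h[:,x,1]
    w=np.nonzero((v[150:290]>110)&(s[150:290]<80))[0]
    if len(w): 
        y=150+w[0]
        if red[y-4,x]: D.append((x,y))
for x in range(258,314,3):
    v=h[:,x,2]; y0=[d[1] for d in D if abs(d[0]-x)<3]
    if not y0: continue
    y=y0[0]+6
    while y<290 and v[y]<48: y+=1
    A.append((x,y))
print('target',fit(planar(c,np.array(D),.008)*1000,35,[570,363]),D[::8]); print('ring low',fit(planar(c,np.array(A),zb)*1000,28,[570,363]),A[::4])
E
python3 - <<'E'
from h import *
move((.5697,.3632),np.radians(-12.0))
c,p=snap('wrist','w25')
cv2.imwrite('pics/w25c.png',cv2.resize(p[170:370,180:390,::-1],None,fx=3,fy=3))
E
python3 stl.py w25 .012
```

```text
time_s: 24.2
eef_pos: [0.5705, 0.3622, 0.0398]
tool_rot: [-0.0, 0.994, -0.106, 0.001]
force: [-0.1, 0.7, -1.1]
opening: 0.0547
tcp [0.5705 0.3622 0.0398] jaw ang deg -12.12 t 24.2
shift now in tool axes [-0.001  -0.0008 -0.    ]
turn (tool z) options -0.002 3.139 q6 2.254
shift after turn -0.001 -0.0008Traceback (most recent call last):
  File "stl.py", line 19, in <module>
    print('target',fit(planar(c,np.array(D),.008)*1000,35,[570,363]),D[::8]); print('ring low',fit(planar(c,np.array(A),zb)*1000,28,[570,363]),A[::4])
                   ~~~^^^^^^^^^^^^^^^^^^^^^^^^^^^^^^^^^^^^^^^^^^^^^^
  File "h.py", line 58, in fit
    f=least_squares(lambda a:np.hypot(W[:,0]-a[0],W[:,1]-a[1])-r,(W.mean(0) if i is None else i),loss='soft_l1'); return f.x.round(1),np.abs(f.fun).max().round(1)
    return func(*args, **kwargs)
    vector_fun = VectorFunction(
        fun_wrapped,
    ...<6 lines>...
        workers=workers
    )
    self._update_fun()
    ~~~~~~~~~~~~~~~~^^
    self.f = self.fun_wrapped(xp_copy(self.x))
             ~~~~~~~~~~~~~~~~^^^^^^^^^^^^^^^^^
    return np.atleast_1d(self.fun(x))
                         ~~~~~~~~^^^
    return self.f(x, *self.args, **self.kwargs)
           ~~~~~~^^^^^^^^^^^^^^^^^^^^^^^^^^^^^^
  File "h.py", line 58, in <lambda>
    f=least_squares(lambda a:np.hypot(W[:,0]-a[0],W[:,1]-a[1])-r,(W.mean(0) if i is None else i),loss='soft_l1'); return f.x.round(1),np.abs(f.fun).max().round(1)
                                      ~^^^^^
IndexError: too many indices for array: array is 1-dimensional, but 2 were indexed
```

View pics/w25c.png

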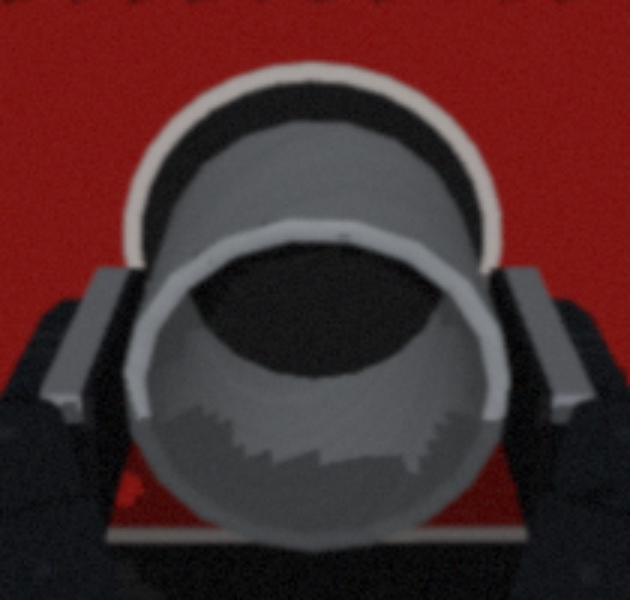

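```bash
sed -i 's/150/176/g' stl.py; python3 stl.py w25 .012
```

```text
target (array([571. , 363.7]), np.float64(0.3)) [(225, np.int64(227)), (249, np.int64(200)), (273, np.int64(192)), (297, np.int64(192)), (321, np.int64(202)), (345, np.int64(236))]
ring low (array([584.8, 421.1]), np.float64(4.3)) [(258, np.int64(202)), (270, np.int64(198)), (282, np.int64(197)), (294, np.int64(198)), (306, np.int64(201))]
```

```bash
sed -i 's/y0\[0\]+6/y0[0]+10/' stl.py; python3 stl.py w25 .012
```

```text
target (array([571. , 363.7]), np.float64(0.3)) [(225, np.int64(227)), (249, np.int64(200)), (273, np.int64(192)), (297, np.int64(192)), (321, np.int64(202)), (345, np.int64(236))]
ring low (array([571.2, 361.4]), np.float64(0.5)) [(258, np.int64(217)), (270, np.int64(212)), (282, np.int64(210)), (294, np.int64(210)), (306, np.int64(215))]
```

```bash
python3 -m creep '[[255,[0,-0.002,0],0],[255,[0,0,0.0025],0],[255,[0,0,0],0],[255,[0,0,0],0]]'
python3 -c "
from h import *
snap('wrist','w26');print(arm.sense()['force'])"
python3 stl.py w26 .0095
```

```text
time_s: 24.65
eef_pos: [0.5708, 0.3652, 0.0371]
tool_rot: [-0.001, 0.994, -0.105, 0.001]
force: [0.7, -0.1, 0.3]
opening: 0.0551
[1.00514172 2.02957759 1.64651597]
target (array([570.8, 363.4]), np.float64(0.3)) [(225, np.int64(235)), (249, np.int64(208)), (273, np.int64(199)), (297, np.int64(199)), (321, np.int64(208)), (345, np.int64(238))]
ring low (array([571.3, 364.3]), np.float64(0.3)) [(258, np.int64(217)), (270, np.int64(212)), (282, np.int64(210)), (294, np.int64(211)), (306, np.int64(214))]
```

```bash
python3 -m creep '[[255,[-0.0004,0.0006,0],0],[255,[0,0,0.0018],0],[255,[0,0,0],0],[80,[0,0,0],0],[55,[0,0,0],0],[55,[0,0,0],0],[55,[0,0,0],0],[60,[0,0,-0.04],0]]'
python3 -m creep '[[60,[0,-0.02,-0.04],0],[60,[0,-0.02,-0.04],0],[60,[0,0,0],0],[60,[0,0,0],0]]'
python3 - <<'E'
from h import *
c,p=snap('wrist','w27'); print(arm.sense()['eef_pos'])
cv2.imwrite('pics/w27c.png',cv2.resize(p[100:400,150:420,::-1],None,fx=2,fy=2))
E
```

```text
time_s: 25.5
eef_pos: [0.5646, 0.3616, 0.0682]
tool_rot: [0.004, 0.994, -0.105, -0.005]
force: [-0.3, 0.3, -0.3]
opening: 0.0654
time_s: 25.9
eef_pos: [0.5785, 0.4041, 0.1556]
tool_rot: [-0.001, 0.995, -0.104, 0.001]
force: [0.4, -0.5, 0.5]
opening: 0.0659
[0.57738109 0.40305359 0.15371177]
```

View pics/w27c.png

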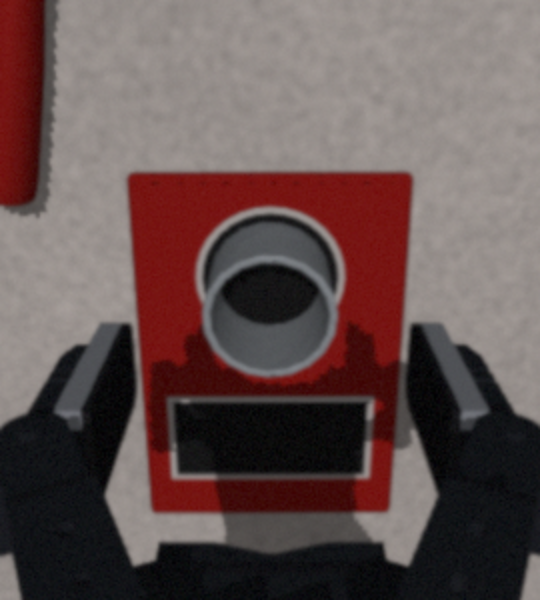

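```bash
python3 -m creep '[[100,[0.0053,0.0446,0],0],[100,[0.0053,0.0446,0],0],[100,[0.0053,0.0446,0],0],[100,[0.0053,0.0446,0],0],[100,[0.0053,0.0446,0],0],[100,[0.0053,0.0446,0],0],[100,[0.0053,0.0446,0],0],[100,[0.0053,0.0446,0],0]]'
python3 -m creep '[[100,[0.0053,0.0446,0],0],[100,[0,0,0],-0.149],[100,[0,0,0],-0.149],[100,[0,0,0],-0.149],[100,[0,0,0],-0.149],[100,[0,0,0],-0.149],[100,[0,0,0],-0.149],[100,[0,0,0],-0.149]]'
python3 -m creep '[[100,[0,0,0],-0.149],[100,[0,0,0],-0.149],[100,[0,0,0],-0.149],[100,[0,0,0],-0.149],[100,[0,0,0],-0.149],[100,[0,0,0],-0.149],[100,[0,0,0],-0.149],[100,[0,0,0.04],-0.09]]'
python3 -m creep '[[100,[0,0,0],0],[100,[0,0,0],0]]'
python3 - <<'E'
from h import *
move((.541,0),np.radians(114))
c,p=snap('wrist','w28')
E
```

```text
time_s: 26.75
eef_pos: [0.542, 0.0433, 0.1522]
tool_rot: [0.0, 0.994, -0.105, -0.002]
force: [0.5, 0.4, 0.2]
opening: 0.0516
time_s: 27.55
eef_pos: [0.5382, 0.0005, 0.1521]
tool_rot: [-0.001, 0.913, 0.407, -0.002]
force: [-0.1, 0.4, -0.4]
opening: 0.052
time_s: 28.35
eef_pos: [0.5431, -0.0, 0.1167]
tool_rot: [0.003, 0.553, 0.833, 0.001]
force: [2.1, -0.8, -0.7]
opening: 0.0521
time_s: 28.55
eef_pos: [0.5377, 0.0008, 0.1126]
tool_rot: [-0.003, 0.555, 0.832, -0.001]
force: [0.3, -0.9, 0.9]
opening: 0.0516
tcp [0.5377 0.0008 0.1126] jaw ang deg 112.51 t 28.55
shift now in tool axes [-0.0019  0.0027 -0.    ]
turn (tool z) options -0.026 3.116 q6 -0.51
shift after turn -0.002 0.0027
```

View pics/w28.png

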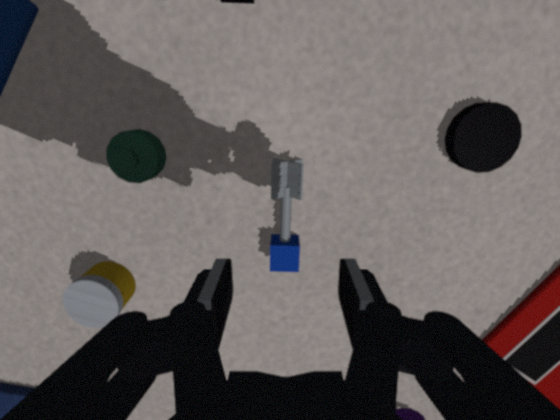

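Run:
```python
from h import *
c,p=load('wrist','w28')
b=hsvm(p,100,125,150,40); q=comp(b,(285,253),50); print(cv2.minAreaRect(q),cv2.boundingRect(q))
cv2.imwrite('pics/w28c.png',cv2.resize(p[145:285,235:340,::-1],None,fx=5,fy=4.2))
big=cv2.resize(p[145:285,235:340,::-1],None,fx=5,fy=5); cv2.imwrite('pics/w28c.png',big)
for r in range(205,232,4): print(r,cv2.cvtColor(p,cv2.COLOR_RGB2GRAY)[r,278:298])
```

```text
((284.0, 252.5), (35.0, 28.0), 90.0) (270, 235, 29, 36)
205 [ 75  73  67  66  80  91 102 109 118 121 117 112 109 117 132 137 135 132
 133 134]
209 [ 76  72  67  69  82  93 102 111 119 122 115 111 109 117 129 130 132 133
 129 132]
213 [ 75  74  68  71  85  95 106 113 118 118 115 110 111 119 130 131 130 130
 130 132]
217 [ 69  71  68  71  83  99 107 115 117 120 117 108 109 119 129 135 136 136
 133 134]
221 [ 73  69  68  72  88  95 106 115 118 120 116 110 114 124 132 131 133 132
 131 133]
225 [ 72  70  68  73  88  99 108 115 118 121 113 111 116 130 137 140 137 137
 137 133]
229 [ 68  67  66  77  89  97 109 117 119 115 113 112 120 132 134 139 138 137
 140 137]
```

View pics/w28c.png

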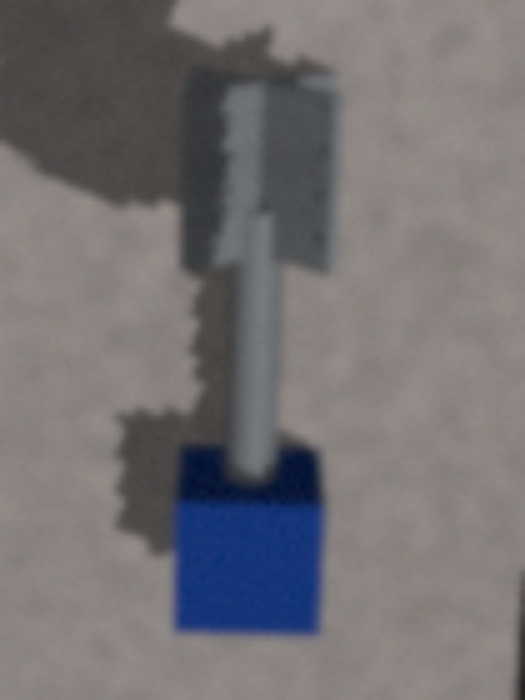

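Run:
```python
from h import *
c,p=load('wrist','w28')
h=onz(c,284.6,258.2,.0226); a=onz(c,286.7,192,.0135); b=onz(c,285.3,232,.0135)
hi=onz(c,285,245,.0226); he=onz(c,284.5,271.4,.0226)
bt=onz(c,287,159.5,.0113); 
print(h,a,b,hi,he,bt)
d=(a-h)/np.linalg.norm(a-h); print('axis',np.degrees(np.arctan2(d[1],d[0])),'origin from head',h+d*.031,'shaft dir',np.degrees(np.arctan2(*(a-b)[::-1])))
o=h+d*.031; mv=move(o,np.arctan2(d[1],d[0])+np.pi/2)
```

```text
[0.57159042 0.01356371] [ 0.52466775 -0.0041656 ] [0.55479966 0.00720232] [0.56122586 0.00960063] [0.58217197 0.0178599 ] [ 0.50246496 -0.01315758]
axis -159.30138235127998 origin from head [0.54259139 0.00260669] shaft dir -159.32993363746493
tcp [0.5393 0.0006 0.114 ] jaw ang deg 112.54 t 28.6
shift now in tool axes [ 0.0006  0.0038 -0.    ]
turn (tool z) options 0.032 -3.11 q6 -0.51
shift after turn 0.0007 0.0037
```

```bash
python3 -m creep '[[120,[0.0005,0.0035,0.03],0.032],[120,[0,0,0.035],0],[120,[0,0,0.025],0],[120,[0,0,0.005],0],[120,[0,0,0],0],[120,[0,0,0],0]]'
python3 - <<'E'
from h import *
c,p=snap('wrist','w29'); print(arm.sense()['eef_pos'],arm.sense()['force'])
E
```

```text
time_s: 29.2
eef_pos: [0.5453, 0.0024, 0.0213]
tool_rot: [0.001, 0.568, 0.823, 0.001]
force: [-0.9, -0.1, -0.3]
opening: 0.0452
[0.54550072 0.00231786 0.02148007] [ 0.13405749 -0.22227782  0.52188586]
```

View pics/w29.png

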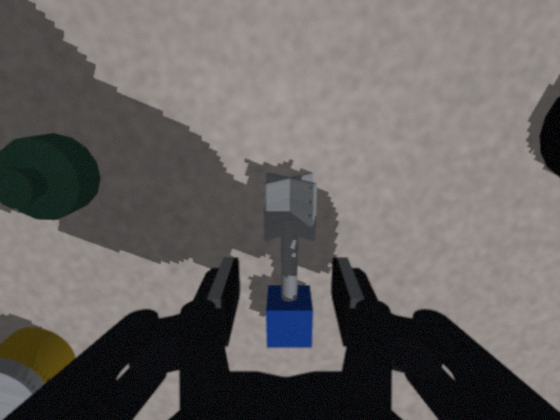

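Run:
```python
from h import *
c,p=load('wrist','w29'); e=arm.sense()['eef_pos']; M=yaw()
for dy in (-.011,0,.011): print(dy,proj(c,np.r_[(e+M[:,1]*dy)[:2],.0113]).round(1))
# measured
print((M.T[:2,:2]@(onz(c,289,347,.0226)-e[:2])).round(4),'head outer end (expect y +42)')
print((M.T[:2,:2]@(onz(c,289.5,308,.0226)-e[:2])).round(4),'head inner (expect +20)')
print((M.T[:2,:2]@(onz(c,291,172,.013)-e[:2])).round(4),'blade end (expect -42)')
```

```text
-0.011 [285.4 250.2]
0 [285.4 270.4]
0.011 [285.4 289.6]
[0.0018 0.0369] head outer end (expect y +42)
[0.0019 0.0138] head inner (expect +20)
[ 0.0025 -0.0498] blade end (expect -42)
```

```bash
python3 -m creep '[[120,[0.0018,-0.0045,0.0025],0],[120,[0,0,0.003],0],[170,[0,0,0],0],[220,[0,0,0],0],[255,[0,0,0],0],[255,[0,0,0],0],[255,[0,0,0],0],[255,[0,0,0],0]]' 40
python3 - <<'E'
from h import *
c,p=snap('wrist','w30'); move((.5507,.275),np.radians(78))
E
```

```text
time_s: 30.05
eef_pos: [0.539, 0.0026, 0.0141]
tool_rot: [0.0, 0.568, 0.823, 0.0]
force: [-1.1, -1.0, 2.3]
opening: 0.0061
tcp [0.5389 0.0026 0.0141] jaw ang deg 110.81 t 30.1
shift now in tool axes [0.2505 0.1078 0.    ]
turn (tool z) options 0.573 -2.569 q6 -0.476
shift after turn 0.2689 -0.0451
```

View pics/w30.png

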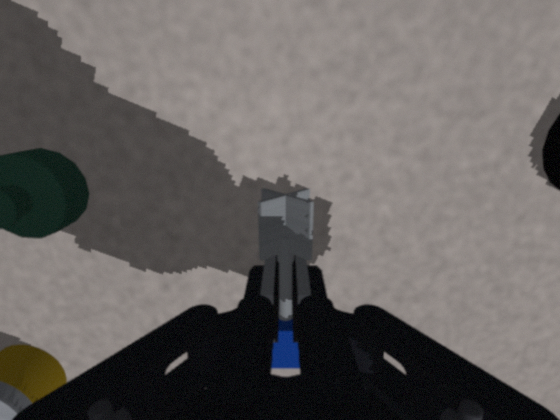

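```bash
python3 -m creep '[[255,[0,0,-0.04],0],[255,[0,0,-0.04],0],[255,[0.0418,0.018,-0.02],0],[255,[0.0418,0.018,0],0],[255,[0.0418,0.018,0],0],[255,[0.0418,0.018,0],0],[255,[0.0418,0.018,0],0],[255,[0.0418,0.018,0],0]]'
python3 -m creep '[[255,[0,0,0],0.143],[255,[0,0,0],0.143],[255,[0,0,0],0.143],[255,[0,0,0],0.143],[255,[0,0,0],0],[255,[0,0,0],0],[255,[0,0,0],0]]'
python3 - <<'E'
from h import *
move((.5507,.275),np.radians(78)); c,p=snap('wrist','w31')
E
```

```text
time_s: 30.9
eef_pos: [0.5504, 0.2773, 0.1137]
tool_rot: [-0.0, 0.568, 0.823, -0.0]
force: [1.2, -0.2, -1.0]
opening: 0.006
time_s: 31.6
eef_pos: [0.5506, 0.2754, 0.1138]
tool_rot: [-0.0, 0.776, 0.63, -0.0]
force: [-0.1, 0.6, -1.1]
opening: 0.0062
tcp [0.5506 0.2754 0.1138] jaw ang deg 78.15 t 31.6
shift now in tool axes [-0.0003  0.0002 -0.    ]
turn (tool z) options 0.003 -3.139 q6 0.568
shift after turn -0.0003 0.0002
```

View pics/w31.png

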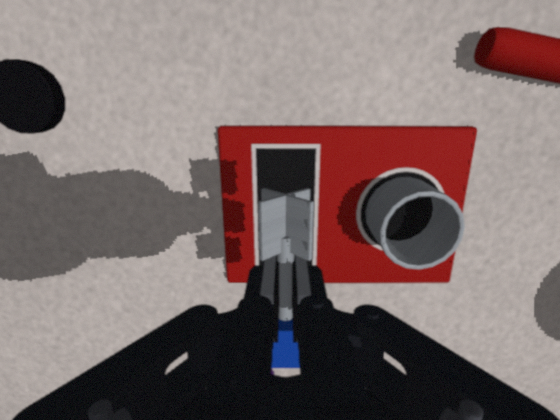

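```bash
python3 -m creep '[[255,[0,0,0.035],0],[255,[0,0,0.03],0],[255,[0,0,0.02],0],[255,[0,0,0.003],0],[255,[0,0,0],0],[255,[0,0,0],0]]'
python3 - <<'E'
from h import *
move((.5507,.275),np.radians(78)); c,p=snap('wrist','w32'); print(arm.sense()['force'])
E
```

```text
time_s: 32.25
eef_pos: [0.5518, 0.2759, 0.0274]
tool_rot: [0.0, 0.777, 0.63, 0.001]
force: [0.8, 0.0, 0.1]
opening: 0.0062
tcp [0.5518 0.2759 0.0274] jaw ang deg 78.06 t 32.25
shift now in tool axes [-0.0011 -0.0009 -0.    ]
turn (tool z) options 0.001 -3.141 q6 0.569
shift after turn -0.0011 -0.0009
[-0.04384636  0.29837021 -1.06217822]
```

View pics/w32.png

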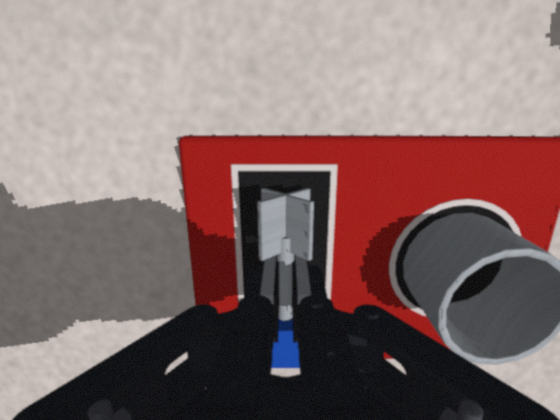

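Run:
```python
from h import *
c,p=load('wrist','w32'); e=arm.sense()['eef_pos']; M=yaw(); f=lambda u,v,z:((M.T[:2,:2]@(onz(c,u,v,z)-e[:2]))*1000).round(1)
print('rect end',f(284.5,165,.008),'left',f(235,240,.008),'right',f(335,240,.008))
print('blade end tips',f(260,190,.033),f(312,190,.033))
cv2.imwrite('pics/w32c.png',cv2.resize(p[150:300,215:355,::-1],None,fx=4,fy=4))
```

```text
rect end [  0.2 -50.9] left [-25.1 -12.3] right [ 25.9 -12.2]
blade end tips [ -9.7 -45.5] [ 11.3 -45.5]
```

View pics/w32c.png

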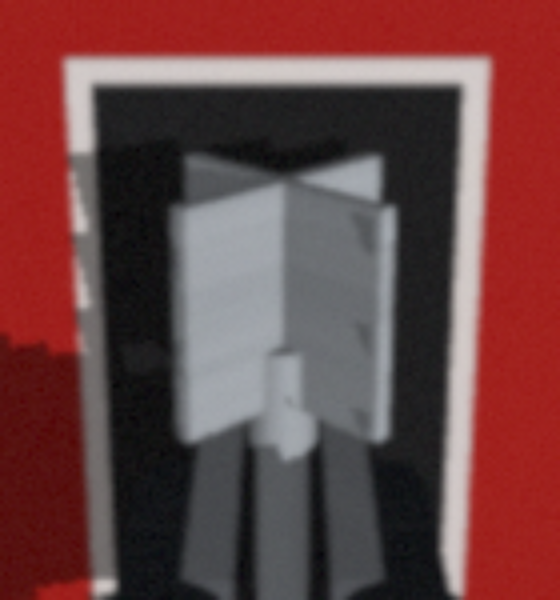

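Run:
```python
from h import *
c,p=load('wrist','w32'); e=arm.sense()['eef_pos']; M=yaw(); f=lambda u,v,z:((M.T[:2,:2]@(onz(c,u,v,z)-e[:2]))*1000).round(1)
print(f(286,195.5,.0235),f(262,189,.013),f(310,189,.013),f(260,201.5,.034),f(312,201.5,.034))
```

```text
[  0.8 -40.4] [-10.4 -40.6] [ 12.1 -40.5] [ -9.8 -41. ] [ 11.3 -41. ]
```

```bash
python3 -m creep '[[255,[0,0,0.003],0],[255,[0,0,0.0013],0],[255,[0,0,0],0],[220,[0,0,0],0],[190,[0,0,0],0],[160,[0,0,0],0],[150,[0,0,0],0],[150,[0,0,-0.03],0]]'
python3 -m creep '[[150,[0,0,-0.04],0],[150,[0,-0.04,-0.04],0],[150,[0,-0.04,0],0],[150,[0,-0.04,0],0],[150,[0,-0.04,0],0],[150,[0,0,0],0],[150,[0,0,0],0]]'
python3 - <<'E'
from h import *
print(arm.sense()['eef_pos']); c,p=snap('wrist','w33'); c,p=snap('top','t33'); snap('scene','s33')
E
```

```text
time_s: 33.1
eef_pos: [0.5471, 0.274, 0.0479]
tool_rot: [-0.001, 0.777, 0.63, -0.004]
force: [0.1, -0.4, -0.0]
opening: 0.0353
time_s: 33.8
eef_pos: [0.3982, 0.3078, 0.1273]
tool_rot: [0.0, 0.776, 0.63, 0.0]
force: [0.3, -0.2, 0.4]
opening: 0.0353
[0.39816752 0.30780992 0.1273046 ]
```

View pics/w33.png

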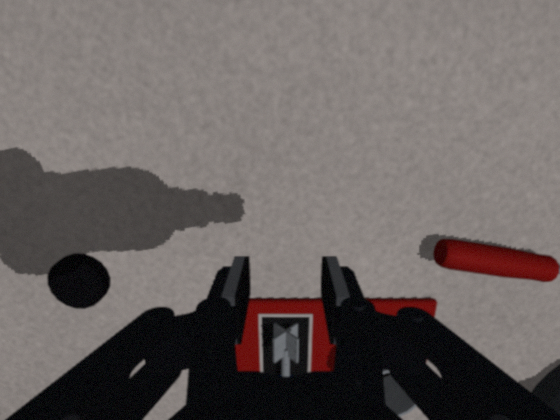

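View pics/t33.png

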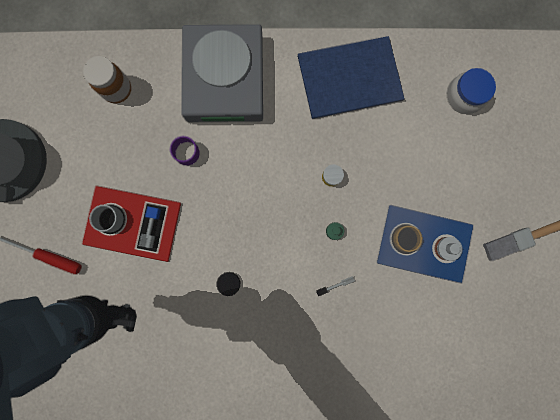

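View pics/s33.png

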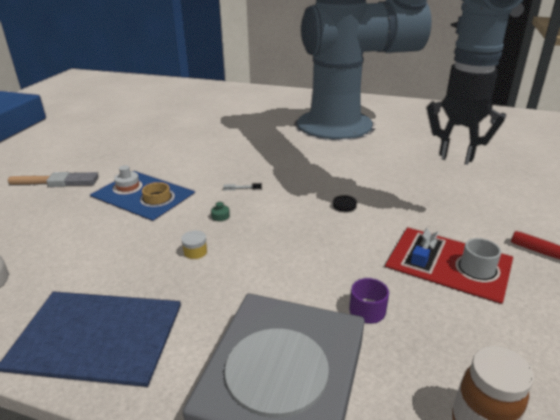

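All five pieces are in place and the look-alikes haven't moved: black disc (229,284), narrow vane (336,286), purple ring (185,151). As a final check I'll overlay predicted outlines on the top view.

Run:
```python
from h import *
c,p=load('top','t33')
def crop(x0,y0,x1,y1,items,name,s=6):
    big=cv2.resize(p[y0:y1,x0:x1,::-1],None,fx=s,fy=s,interpolation=cv2.INTER_CUBIC)
    for ctr,z,r,col in items:
        pts=np.array([(proj(c,(ctr[0]+r/1e3*np.cos(a),ctr[1]+r/1e3*np.sin(a),z))-[x0,y0]+.5)*s for a in np.linspace(0,6.283,80)])
        cv2.polylines(big,[pts.astype(np.int32)],True,col,1)
    return big
g,r_=(0,255,0),(0,255,255)
A=(.5185,-.2688);B=(.4972,-.3561);R=(.5697,.3632)
a=crop(378,205,474,285,[(A,.008,35,g),(A,.030,28,r_),(A,.008,28,r_),(B,.008,31,g),(B,.034,25,r_),(B,.056,11,r_)],'b')
b=crop(82,185,182,265,[(R,.008,35,g),(R,.050,28,r_),(R,.008,28,r_)],'r')
cv2.imwrite('pics/f1.png',a);cv2.imwrite('pics/f2.png',b)
```

```text
(no output)
```

View pics/f1.png

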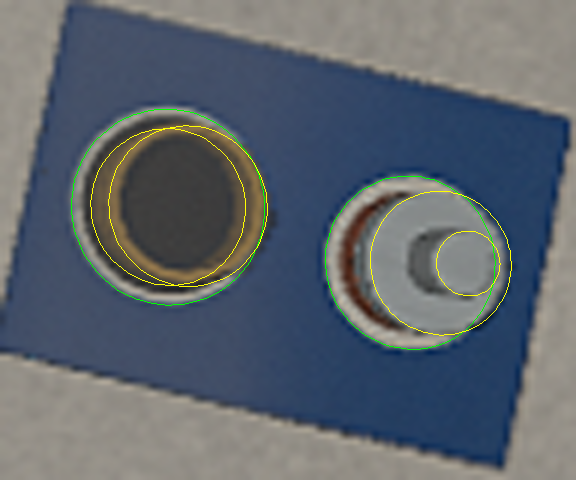

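View pics/f2.png

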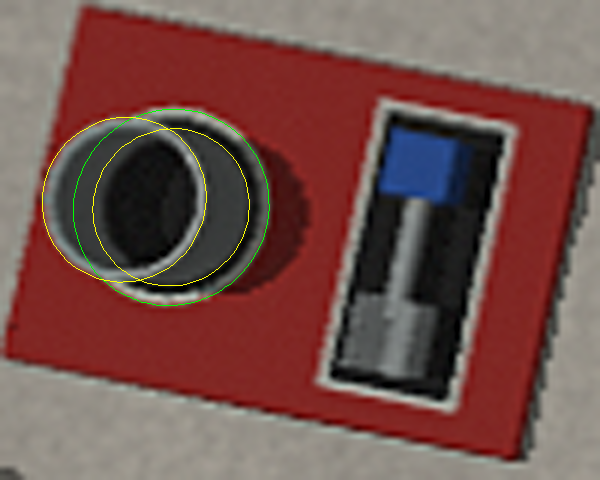

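```bash
python3 -c "
from rig import arm, close_job
print(arm.sense()['time_s'], arm.sense()['force']); print(close_job())"
```

```text
33.95 [-0.17033814  0.25894027 -0.36188085]
the job is handed in; nothing more can be done
None
```

Both kits are made up and handed in at about 34 s of the 115 s allowed. I worked in the order given: brass ring, stone and cap on the blue board, then the steel ring and the broad vane on the red board.

| Piece | Last check |
|---|---|
| Brass ring | Within about 1–1.5 mm of the circle's centre in the top view. |
| Stone | Within about 0.5 mm of the disc's centre in the wrist view. |
| Cap | Upright, within about 1 mm of the stone's centre. The boss matches its predicted outline in the top view. |
| Steel ring | Rim matches its predicted outline in the top view. |
| Broad vane | About 0.5 mm from the rectangle's centre just before release, lying lengthwise. In the final top view it lies inside the outline. |

- **Left alone:** the narrow vane, black disc, purple ring, tin and weight are where they started. The gripper was clear of everything at hand-in.
- **Checks that disagreed:** for the brass ring, the wrist camera's fit of its bottom edge was within 0.8 mm, but the fit of its rim was about 2.7 mm off. The top view supported the smaller figure, so I left the ring as it was. The two cameras also differed by about 2 mm in absolute position, so I placed each piece by its offset from its mark in the same wrist picture.

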